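Gauge the cuvette blocks and load the deep one in the dry heater

TASK

The two aluminium blocks with a single cuvette slot look alike, but one slot is 20 mm deep and the other 32 mm: find the 32 mm block with the dial depth gauge, pressing the gauge down with its probe in the slot until the base sits flat and holding it there to read, and do not load a block whose 32 mm you have not read on the gauge. Then stand the gauge back upright on its stand, set the 32 mm block down into the well of the dry heater and close the clear hood over it. Leave the other block and everything else where it stands, and do not let the gauge or a block fall.

Things in the scene. Friction and masses are not known exactly. Their poses are not given: they have to be found in the camera images.
- gauge: dial depth gauge, upright on its stand, 0.3 kg. Origin: centre of the base's underside, z up. Steel base 26 (x) x 90 (y) x 8 mm; black body 28 x 40 mm up to 72 mm, above it a black grip 26 (x) x 36 (y) mm up to 115 mm. Round dial 54 mm across on the +x side, 42 mm up, reaching 26 mm out: zero at the top, one needle, clockwise, 40 mm per turn, long tick each 10 mm
- probe (a joint): how far the gauge's 8 mm round probe is pushed in (m): 0 free, 38 mm out below the base centre; 0.038 flush. With the base flat, depth = 0.038 minus this, as the dial shows. Sprung outwards, 3 N at 0 to 5.3 N at 0.038: the gauge sits flat on a block only while pressed down
- stand: fixed dark steel stand of the gauge, origin under its centre: foot plate 90 (x) x 110 (y) mm, two upright walls 60 mm long (x), 10 mm thick, centred at y = -31 and +31 mm, tops 58 mm above the bench, a low plate between them at x = +28 mm. The gauge's base lies across both walls, the probe hanging between them
- block_1: aluminium heating block 92 (x) x 48 (y) x 55 mm high, about 0.5 kg, loose on the bench, with one blind slot in its top, 70 mm long (x) x 16 mm wide (y), in the centre. Depth 20 or 32 mm, not marked. Origin at the centre of the underside
- block_2: aluminium heating block, outside and slot mouth the same as block_1, with the other slot depth, not marked. Origin at the centre of the underside
- heater: fixed white dry-block heater, 150 mm wide (y), 75 mm high, from 125 mm in front (-x, sloped control panel) to 85 mm behind the centre of its well. Origin on the bench under the centre of the well
- well_floor (a point): centre of the well's floor, 58 mm above the bench; the well is 102 (x) x 58 (y) mm and 17 mm deep, its rim 75 mm above the bench, so a block sits in it with 5 mm of play all round and stands 38 mm above the rim
- hood (a joint): angle of the heater's clear hood, rad: 0 shut, grows as it opens up and back to 1.75. It stays where it is left (hinge friction about 0.28 N m) and has to be moved all the way by hand
- hood_hinge (a point): middle of the hood's hinge line, which runs along the heater's y axis, 68 mm behind (+x) the well's centre, 75 mm above the bench
- hood_lip (a point): middle of the upper face of the hood's grey finger lip (plate 30 long, 70 wide, 8 mm thick, on the front wall): shut, 155 mm in front (-x) of the hinge line and 38 mm above it. The hood is a clear box 140 long, 110 wide, 54 mm high. Open, the lip points up and this face looks back (+x): push it to -x, then down, to shut the hood
- tube_block: bystander: aluminium block with eight round bores, 76 x 48 x 50 mm
- bottle: bystander: glass bottle with cap, 70 mm across, 150 mm high
- beaker: bystander: glass beaker, 68 mm across, 90 mm high
- forceps: bystander: steel forceps 150 mm long, lying flat
- petri: bystander: stack of petri dishes, 90 mm across, 57 mm high

How it is judged:
By the outcome, as a careful person would: the job done as asked, in the order asked, and still so for the second after the job is handed in, with the robot touching nothing.
It also fails if it takes over 72 s, if anything falls off the work surface, if the arm or the gripper's body presses on something with over 40 N, if the wrist force passes 120 N, or if a joint passes its speed limit or range.

ROBOT

A 6-joint arm with a two-finger parallel gripper is mounted at the origin on the work surface. World frame = base frame: x ahead of the robot, y to its left, z up, the work surface at z = 0. Lengths are in m, angles in rad, forces in N, time in s.
With the tool pointing down it reaches from about 0.325 to 0.775 m from the base axis. Payload 5.5 kg.
Tool frame: the origin (TCP) lies on the centre line of the jaws, within the pads' length; the fingertips stand 8 mm ahead of it and the grasp point (between the pads) lies 11 mm behind it; y points along the fingers, z is the direction in which the jaws open and shut, and the axes are right-handed (so a half turn about y gives the same grasp; the last joint's range is limited). The gripper opens to 85 mm and grips with 20 to 120 N. Pads are 22 mm wide; open, the fingers measure 114 mm over their backs; the gripper's body (76 mm by 85 mm) begins 54 mm behind the grasp point. The pads swing forward as they close: fully open they stand 13 mm farther back than shut.
Start: joints at [1.159, 0.091, 1.231, -0, 1.82, -0.057], TCP at [0.208, 0.563, 0.239] pointing down, gripper open.
Joint ranges: [-2.87, 2.87], [-0.86, 2.18], [0.17, 2.46], [-1.51, 4.65], [0.06, 2.69], [-2.65, 2.65]. Speed limits (rad/s): [2.57, 2.57, 3.01, 3.14, 3.14, 3.14].

INTERFACE

Orientations are given as a 3x3 rotation matrix whose columns are the frame's x, y, z axes.
In Python, from cell import ctrl gives the robot as it stands.
- The arm moves only by the tool drive_tool, never from a script. Its argument "moves" is a list that holds one entry, the list of rows, each a list of 5 numbers: the opening, from 0 (shut) to 1 (fully open), then the shift along the tool's x, y, z in m, then the turn about the tool's y in degrees. In form: [[[fingers, tx, ty, tz, roll], ...]]. A call has 1 to 20 rows; each row is the pose to reach, as a shift and turn from the pose commanded when the call began, along the tool's axes at that moment; what a row does not reach only later rows make up. A row lasts 1/10 s, in which the tool goes at most 50 mm and 8.59 degrees, less where a joint would pass 70% of its speed; a pose out of reach is approached as far as the arm can. A call with a gripper value outside its range is refused whole. The fingers move at their own pace and stop on an object; "newtons" is the grip in N (left out, the last holds). Time passes only in rows, so rows that repeat a pose let the fingers close. It gives the time, the measured TCP pose, the force and the opening at its end, in the units of the state.
- ctrl.sense(): the state, without advancing time (a new reading comes with each control period).
- ctrl.get_image(name): name is "scene" or "top" or "wrist"; returns the picture (400x640x3 uint8, red, green, blue); there is no depth.
- ctrl.get_calibration(name): a dict with "vfov" (degrees; the focal length in pixels is half the picture's height over the tangent of half this angle, whatever the lens; pixels are square), "cx", "cy" (the principal point, pixels), "extrinsics" (4x4, takes a point from world to camera coordinates). Camera axes: x right, y down, z forward; pixel columns grow to the right and rows downward; lengths in m; the calibration is good to about 2 mm. A picture is of the moment at which its call begins: read the wrist's pose just before it. get_calibration takes no time and is no camera call; for the wrist camera it gives the pose at the moment of the call.
- ctrl.finish_job(): hands the job in, once; it reports no verdict.
Trained networks look in the newest picture that a camera, given by its name, has taken for a name from the list of things; names that differ only in an ending like _2 or _b are one class to them, and where a whole thing is asked for, a point or a joint stands for the part that bears it (a point fixed in the world has none). Each returns a list of dicts, best first, with "confidence" (0 to 1); they miss things now and then, are a little off and sometimes report something else, mostly with a low value. They report only what shows in the picture. A call takes as long as a camera call.
- ctrl.boxes_of(camera, label): "rect" ([left, top, right, bottom] as shares, 0 to 1, of the picture: columns of its width, rows of its height, round what is visible of it).
- ctrl.masks_of(camera, label): "mask" (400x640 bool, what is visible of it) and "rect" ([left, top, right, bottom] as shares, 0 to 1, of the picture: columns of its width, rows of its height, round what is visible of it).
The state is a dict: "t": time; "qpos": joint angles; "dq": joint speeds; "tau": joint torques, N m; "tcp_pos": TCP position; "eef_rot": TCP orientation; "force": force on the tool from outside, world axes, zero at the start; "moment": the same for the moment, N m; "opening": opening from 0.0 (shut) to 1.0 (fully open).
Only numpy, scipy, OpenCV 4.12 (cv2) and the standard library are available. Lean on these libraries where they do the work, as an engineer would, in place of code of your own. Each camera call takes 0.05 s, during which the arm holds its last target.

## Working session

There is one attempt and no reset: what is moved stays moved. The work goes in short steps, Python scripts to look and compute and a tool call to move; the robot and the scene stay as the last step left them, time stands still between calls to the robot, and variables do not carry over. Pictures are saved under pics/ and viewed, and the job is handed in when it is done.

Besides the shell and the picture viewer there is one more tool, called after "Emit:" as name([rows], argument=value, ...), one row to a line, values as JSON. drive_tool: Moves the arm, as the interface text tells. Its arguments: {"type":"object","properties":{"moves":{"type":"array","items":{"type":"array","items":{"type":"array","items":{"type":"number"}}}},"newtons":{"type":"number"}},"required":["moves"]}

```bash
ls; mkdir -p pics; cat > h.py <<'E'
import numpy as np,cv2
from cell import ctrl
def snap(cam,fn):
    im=ctrl.get_image(cam); cv2.imwrite('pics/'+fn,cv2.cvtColor(im,cv2.COLOR_RGB2BGR)); return im
def cal(cam):
    c=ctrl.get_calibration(cam); f=200/np.tan(np.radians(c['vfov'])/2); return f,c['cx'],c['cy'],np.array(c['extrinsics'])
def proj(cam,P,C=None):
    f,cx,cy,E=C or cal(cam); P=np.atleast_2d(P); q=P@E[:3,:3].T+E[:3,3]; return np.c_[f*q[:,0]/q[:,2]+cx,f*q[:,1]/q[:,2]+cy]
def ray(cam,uv,z,C=None):
    f,cx,cy,E=C or cal(cam); R=E[:3,:3]; o=-R.T@E[:3,3]; uv=np.atleast_2d(uv)
    d=np.c_[(uv[:,0]-cx)/f,(uv[:,1]-cy)/f,np.ones(len(uv))]@R
    return o+d*((z-o[2])/d[:,2])[:,None]
E
python3 - <<'E'
from h import *
np.set_printoptions(precision=4,suppress=True)
s=ctrl.sense(); print(s)
for c in ['scene','top','wrist']:
    snap(c,c+'0.png'); print(c,ctrl.get_calibration(c))
E
```

```text
pics
{'t': 0.0, 'qpos': array([ 1.1593,  0.0919,  1.2319, -0.    ,  1.8198, -0.0567]), 'dq': array([ 0.0006,  0.001 , -0.0005, -0.    , -0.0015,  0.0004]), 'tau': array([  0.0012, -45.8723, -41.803 ,   0.    ,   0.0115,  -0.    ]), 'tcp_pos': array([0.2083, 0.5624, 0.2381]), 'eef_rot': array([[ 0.9377, -0.0008,  0.3474],
       [-0.3474, -0.0018,  0.9377],
       [-0.0001, -1.    , -0.002 ]]), 'force': array([-0.4649, -0.2726, -0.6   ]), 'moment': array([ 0.0234, -0.0118,  0.0004]), 'opening': 1.000348076593761}
scene {'vfov': 47.3659789805229, 'cx': 315.45468460634066, 'cy': 203.7663309916077, 'extrinsics': array([[-0.746 ,  0.6656,  0.022 ,  0.3513],
       [ 0.4087,  0.4837, -0.774 , -0.1942],
       [-0.5258, -0.5684, -0.6328,  1.5419],
       [ 0.    ,  0.    ,  0.    ,  1.    ]])}
top {'vfov': 56.989708085330186, 'cx': 319.1409046604381, 'cy': 196.49918743275697, 'extrinsics': array([[-0.0042, -0.9999, -0.0095,  0.0916],
       [-0.9925,  0.0053, -0.122 ,  0.5682],
       [ 0.1221,  0.0089, -0.9925,  0.7762],
       [ 0.    ,  0.    ,  0.    ,  1.    ]])}
wrist {'vfov': 59.57157978929816, 'cx': 319.521035770679, 'cy': 200.11502716421876, 'extrinsics': array([[ 0.3467,  0.938 , -0.003 , -0.5973],
       [ 0.9027, -0.3328,  0.2728, -0.0363],
       [ 0.2548, -0.0973, -0.9621,  0.3796],
       [ 0.    ,  0.    ,  0.    ,  1.    ]])}
```

View pics/scene0.png

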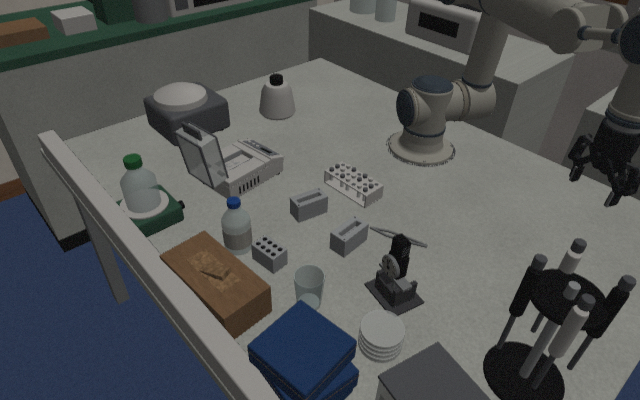

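View pics/top0.png

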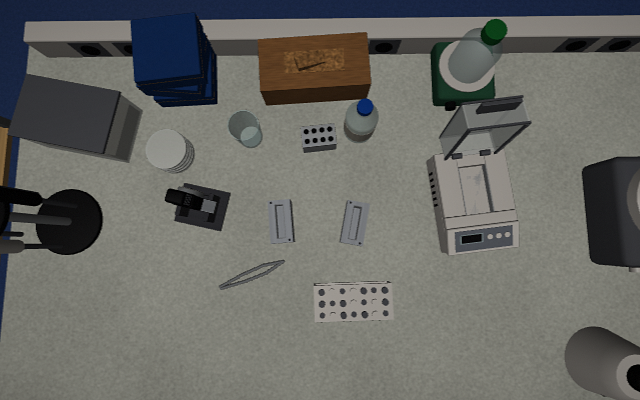

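View pics/wrist0.png

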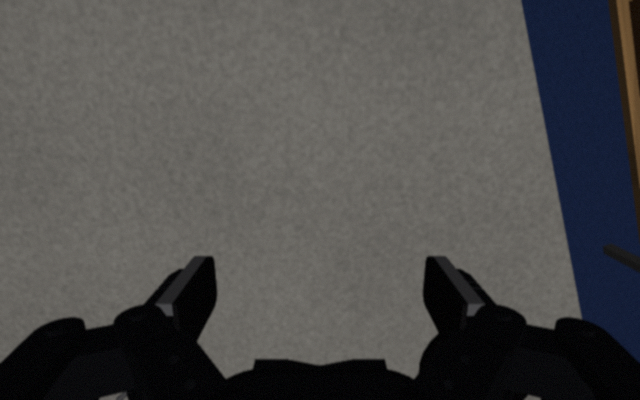

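```bash
python3 - <<'E'
from h import *
np.set_printoptions(precision=4,suppress=True)
for cam in ['top','scene']:
    C=cal(cam); R=C[3][:3,:3]; print(cam,'pos',-R.T@C[3][:3,3],C[0])
    for l in ['gauge','stand','block_1','heater','hood','hood_lip']:
        for d in ctrl.masks_of(cam,l)[:3]:
            m=d['mask']; ys,xs=np.nonzero(m); 
            if d['confidence']<.2 or len(xs)<10: continue
            r=cv2.minAreaRect(np.c_[xs,ys].astype(np.float32)); print(l,round(d['confidence'],2),len(xs),np.round(np.array(d['rect'])*[640,400,640,400]),r)
im=cv2.imread('pics/top0.png'); cv2.imwrite('pics/t1.png',cv2.resize(im[150:260,150:370],(800,400),interpolation=3)); cv2.imwrite('pics/t2.png',cv2.resize(im[80:260,400:560],None,fx=3.3,fy=3.3,interpolation=3))
im=cv2.imread('pics/scene0.png'); cv2.imwrite('pics/s1.png',cv2.resize(im[170:320,270:470],(800,600),interpolation=3))
E
```

```text
top pos [0.4696 0.0817 0.8406] 368.43308494361247
gauge 0.78 843 [165. 188. 216. 215.] ((191.38235473632812, 198.4705810546875), (51.902626037597656, 19.645381927490234), 14.03624439239502)
stand 0.58 1222 [177. 182. 231. 234.] ((202.05294799804688, 206.61270141601562), (48.61936569213867, 39.28445053100586), 13.495734214782715)
block_1 0.89 1058 [343. 203. 372. 246.] ((354.8653869628906, 222.17306518554688), (24.906747817993164, 44.32223892211914), 11.309932708740234)
block_1 0.85 1120 [271. 201. 296. 247.] ((281.4848937988281, 221.15284729003906), (44.219093322753906, 26.236083984375), 87.51044464111328)
heater 0.93 11859 [425.  97. 534. 259.] ((482.59124755859375, 174.911376953125), (151.3509521484375, 108.01335906982422), 82.69424438476562)
hood 0.93 3996 [440.  98. 533. 160.] ((485.4914855957031, 126.6774673461914), (55.207489013671875, 93.4729995727539), 83.2901611328125)
hood 0.42 1069 [270. 201. 294. 244.] ((280.9705505371094, 221.11761474609375), (44.867454528808594, 24.466184616088867), 85.60128784179688)
hood_lip 0.77 3819 [440.  94. 529. 160.] ((484.60406494140625, 126.46
[... 953 characters left out ...]
od 0.91 2288 [174. 120. 226. 190.] ((201.87107849121094, 153.10508728027344), (73.76203155517578, 40.274391174316406), 67.52056884765625)
hood 0.51 194 [372. 230. 425. 244.] ((398.60003662109375, 236.7000274658203), (55.97230911254883, 6.640782833099365), 18.434947967529297)
hood 0.48 1090 [330. 214. 369. 258.] ((348.015380859375, 234.87693786621094), (28.942913055419922, 44.90536880493164), 52.12501525878906)
hood_lip 0.67 2190 [172. 122. 227. 186.] ((201.71774291992188, 152.93788146972656), (73.59591674804688, 39.03813552856445), 69.67686462402344)
hood_lip 0.33 4760 [176. 120. 286. 199.] ((224.27845764160156, 163.9906005859375), (112.02257537841797, 61.86172866821289), 15.422163009643555)
```

View pics/t1.png

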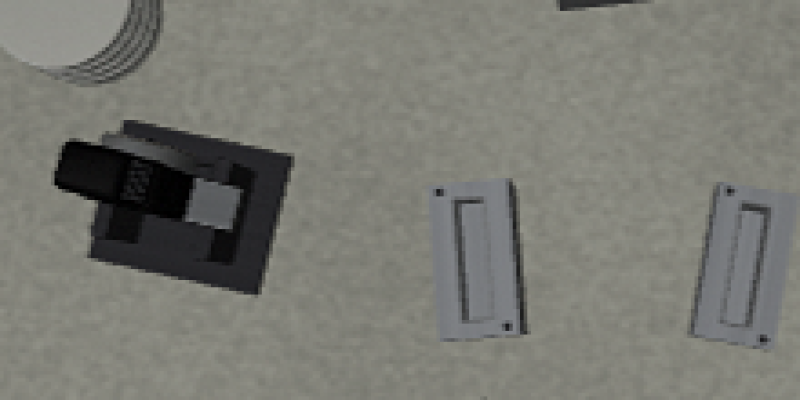

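View pics/t2.png

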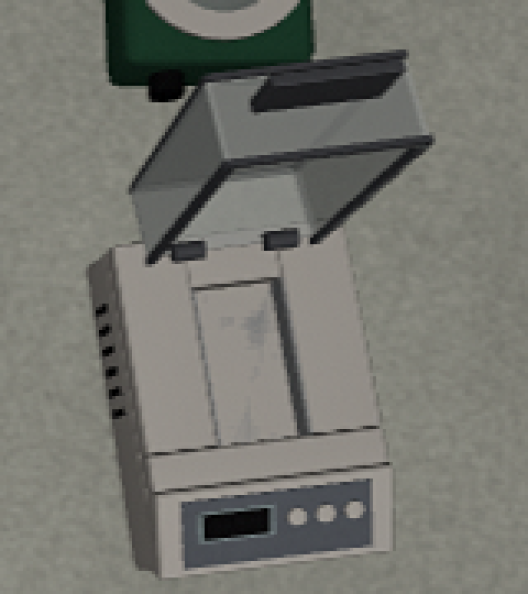

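View pics/s1.png

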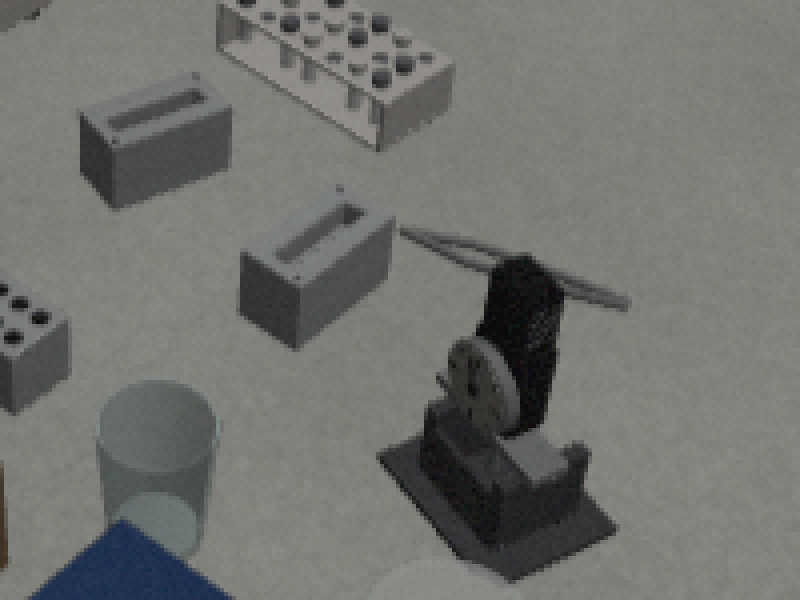

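```bash
python3 - <<'E'
from h import *
im=cv2.imread('pics/top0.png')
for n,(x,y,w,h) in dict(a=(264,196,40,56),b=(336,196,40,56),g=(160,178,76,62)).items():
    c=cv2.resize(im[y:y+h,x:x+w],None,fx=10,fy=10,interpolation=2); c=cv2.convertScaleAbs(c,alpha=1.5)
    for i in range(0,w,10): cv2.putText(c,str(x+i),(i*10,10),0,.35,(0,255,255)); cv2.line(c,(i*10,0),(i*10,h*10),(0,90,90),1)
    for i in range(0,h,10): cv2.putText(c,str(y+i),(0,i*10+10),0,.35,(0,255,255)); cv2.line(c,(0,i*10),(w*10,i*10),(0,90,90),1)
    cv2.imwrite(f'pics/z{n}.png',c)
a=cv2.imread('pics/za.png');b=cv2.imread('pics/zb.png'); cv2.imwrite('pics/zab.png',np.hstack([a[:,:395],b[:,:395]]))
E
```

```text
(no output)
```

View pics/zab.png

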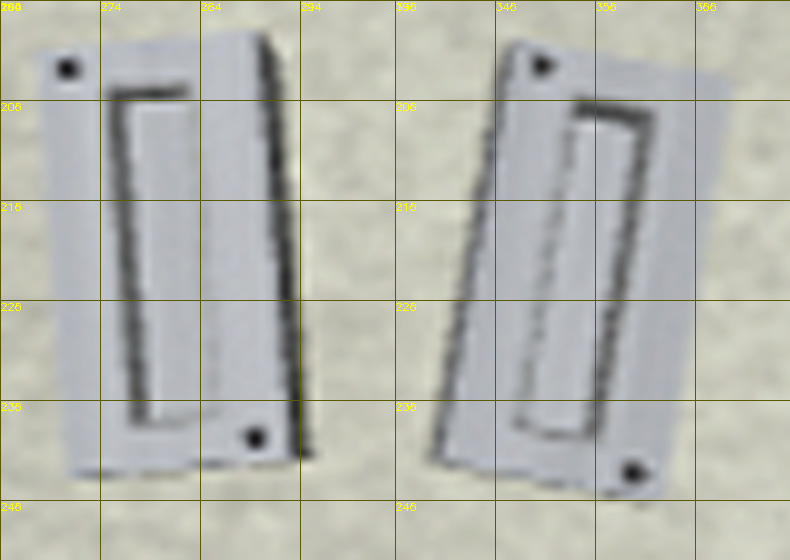

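View pics/zg.png

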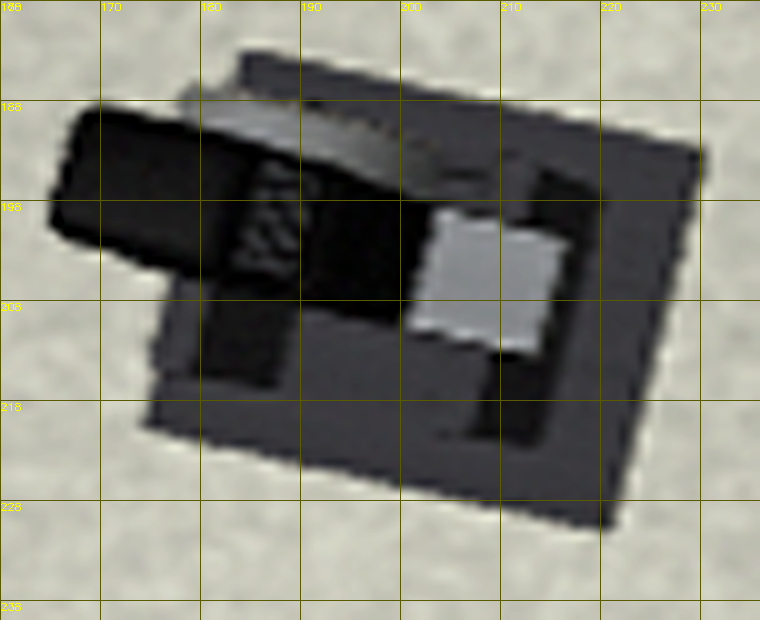

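```bash
cat > fit.py <<'E'
from h import *
from scipy.optimize import least_squares
def fit(C,loc,uv,x0):
    f=lambda p:(proj('',np.c_[p[0]+np.cos(p[2])*loc[:,0]-np.sin(p[2])*loc[:,1],p[1]+np.sin(p[2])*loc[:,0]+np.cos(p[2])*loc[:,1],loc[:,2]],C)-uv).ravel()
    r=least_squares(f,x0); return r.x,f(r.x).reshape(-1,2)
def W(p,loc):
    loc=np.atleast_2d(loc); return np.c_[p[0]+np.cos(p[2])*loc[:,0]-np.sin(p[2])*loc[:,1],p[1]+np.sin(p[2])*loc[:,0]+np.cos(p[2])*loc[:,1],loc[:,2]]
def rect(lx,ly,z): # TL,TR,BR,BL in top image: up=+x, left=+y
    return np.array([[lx,ly,z],[lx,-ly,z],[-lx,-ly,z],[-lx,ly,z]])*[.5,.5,1]
E
python3 - <<'E'
from fit import *
np.set_printoptions(precision=4,suppress=True)
C=cal('top'); o=-.45
P={}
def go(n,loc,uv,x0):
    p,r=fit(C,loc,np.array(uv)+o,x0); P[n]=p; print(n,p,np.degrees(p[2]),'res',r.ravel().round(2))
go('A',rect(.092,.048,.055),[(267.9,200.8),(289.8,199.2),(293,242),(270.9,243.7)],[.42,.17,0])
go('B',rect(.092,.048,.055),[(347.3,200.1),(369,204),(362.5,246),(339.7,242)],[.42,0,-.2])
for z in (.004,.008,.012):
  go('S',rect(.09,.11,z),[(184.3,183),(230.3,193),(221,231),(174.7,220.8)],[.42,.35,-.2])
go('G',np.array([[.013,-.045,.066],[-.013,-.045,.066]]),[(216.6,202),(213.5,213.4)],[.42,.35,-.2])
# heater: deck rim z .075 ; well from t2 zoom (x3.3, off 400,80)
w=np.array([(192,290),(276,278),(301,436),(219,446)])/3.3+[400,80]
go('H',rect(.102,.058,.075),w,[.45,-.35,.1])
json=__import__('json'); json.dump({k:list(v) for k,v in P.items()},open('P.json','w'))
im=cv2.imread('pics/scene0.png'); Cs=cal('scene'); big=cv2.resize(im,None,fx=3,fy=3,interpolation=2)
def dr(img,C,p,loc,s,ox=0,oy=0,col=(0,0,255)):
    q=(proj('',W(p,loc),C)+.5)*s; cv2.polylines(img,[q.astype(int)],True,col,1)
for k in 'AB':
    for lx,ly,z in [(.092,.048,.055),(.092,.048,0),(.07,.016,.055)]: dr(big,Cs,P[k],rect(lx,ly,z),3)
dr(big,Cs,P['S'],rect(.09,.11,.008),3); dr(big,Cs,P['S'],rect(.026,.09,.066),3,col=(0,255,0))
dr(big,Cs,P['H'],rect(.102,.058,.075),3)
dr(big,Cs,P['H'],rect(.102,.058,.058),3,col=(0,255,0))
cv2.imwrite('pics/ov1.png',big[350:950,500:1300]);
b=big[550:900,750:1300]; cv2.imwrite('pics/ov1.png',cv2.resize(b,None,fx=1.45,fy=1.45))
T=cv2.resize(cv2.imread('pics/top0.png'),None,fx=3,fy=3,interpolation=2)
dr(T,C,P['H'],rect(.102,.058,.075),3); dr(T,C,P['H'],rect(.102,.058,.058),3,col=(0,255,0)); dr(T,C,P['S'],rect(.026,.09,.066),3)
cv2.imwrite('pics/ov2.png',cv2.resize(T[250:800,450:1650],(800,367)))
cv2.imwrite('pics/ov3.png',big[330:630,480:900])
E
```

```text
A [0.5143 0.1726 0.0787] 4.509628131947055 res [-0.14  0.05  0.23 -0.21  0.2  -0.02 -0.29  0.17]
B [ 0.5102  0.0144 -0.1818] -10.418771676216155 res [-0.16 -0.34  0.26 -0.33 -0.24  0.35  0.14  0.3 ]
S [ 0.5511  0.357  -0.216 ] -12.375719888870496 res [ 0.04 -0.15  0.25 -0.27  0.08  0.19 -0.37  0.22]
S [ 0.5508  0.3557 -0.216 ] -12.377723404453793 res [-0.05 -0.27  0.39 -0.34  0.17  0.31 -0.51  0.28]
S [ 0.5504  0.3544 -0.2161] -12.379746170434425 res [-0.14 -0.39  0.52 -0.42  0.26  0.42 -0.65  0.35]
G [ 0.5536  0.3537 -0.2354] -13.487610513000588 res [ 0.06 -0.26 -0.06  0.26]
H [ 0.5773 -0.236   0.1126] 6.454114359738312 res [-1.08 -0.43  0.75  0.    1.6   0.07 -1.28  0.32]
```

View pics/ov1.png

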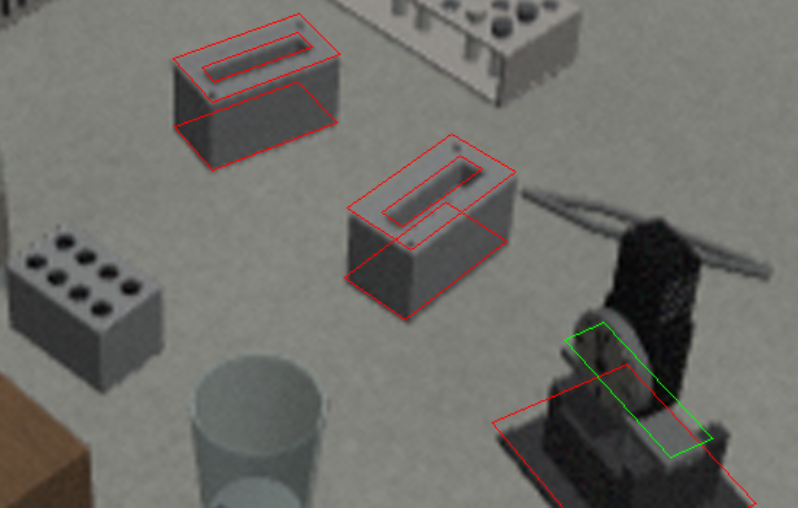

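View pics/ov3.png

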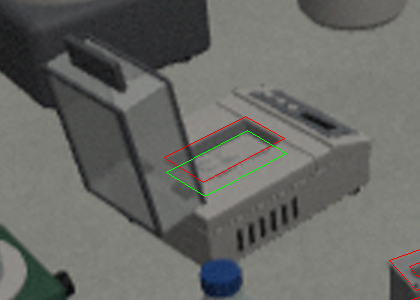

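View pics/ov2.png

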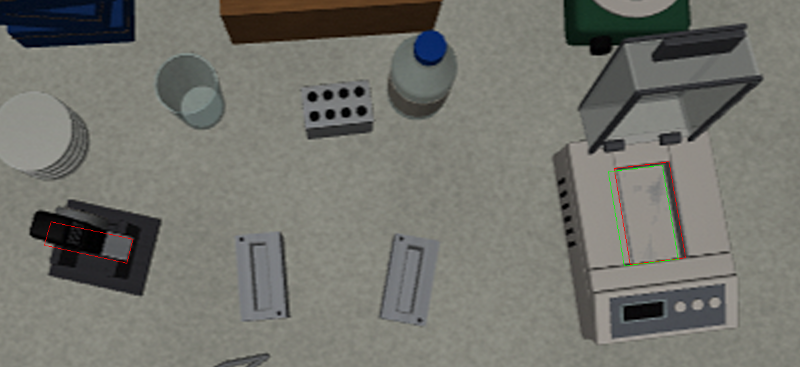

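```bash
cat > go.py <<'E'
from h import *
np.set_printoptions(precision=4,suppress=True)
def to(x,y,z,yaw=None,base=None):
    s=ctrl.sense(); R=s['eef_rot'] if base is None else base[1]; p=s['tcp_pos'] if base is None else np.array(base[0])
    d=R.T@(np.array([x,y,z])-p); psi=np.degrees(np.arctan2(R[1,0],R[0,0])); r=0 if yaw is None else -(yaw-psi)
    print('shift mm',(d*1000).round(1),'roll',round(r,1),'psi',round(psi,2)); return d,r
def st():
    s=ctrl.sense(); print('t',round(s['t'],2),'tcp',s['tcp_pos'],'psi',round(np.degrees(np.arctan2(s['eef_rot'][1,0],s['eef_rot'][0,0])),2),'F',s['force'],'op',round(s['opening'],3),'q',s['qpos'])
E
python3 - <<'E'
from go import *
st(); to(.552,.3555,.235,-12.9); to(.552,.3555,.142,-12.9)
f,cx,cy,E=cal('wrist'); R=E[:3,:3]; p=-R.T@E[:3,3]; s=ctrl.sense(); print('cam in tool',s['eef_rot'].T@(p-s['tcp_pos']), s['eef_rot'].T@R[2])
E
```

```text
t 0.75 tcp [0.2084 0.5627 0.2393] psi -20.33 F [-0.3854  0.3189 -1.2397] op 0.999 q [ 1.1593  0.091   1.2307  0.      1.8198 -0.0567]
shift mm [394.1   4.3 -74.9] roll -7.4 psi -20.33
shift mm [394.1  97.3 -74.9] roll -7.4 psi -20.33
cam in tool [-0.0691 -0.135  -0.0016] [ 0.2729  0.9621 -0.0012]
```

Emit:
drive_tool([
  [[1,0.05,0,-0.01,-2],[1,0.1,0,-0.02,-4],[1,0.145,0,-0.03,-7.4],[1,0.19,0,-0.038,-7.4],[1,0.235,0,-0.046,-7.4],[1,0.28,0,-0.054,-7.4],[1,0.325,0,-0.062,-7.4],[1,0.365,0,-0.07,-7.4],[1,0.394,0,-0.075,-7.4],[1,0.394,0,-0.075,-7.4],[1,0.394,0,-0.075,-7.4]],
])

```text
t: 1.85
tcp_pos: [0.5521, 0.3551, 0.2389]
eef_rot: [[0.974, -0.001, 0.225], [-0.225, 0.0, 0.974], [-0.001, -1.0, -0.0]]
force: [0.3, 0.6, -0.7]
opening: 0.998
```

```bash
python3 - <<'E'
from go import *
st(); snap('wrist','w1.png'); to(.552,.3555,.142,-12.9)
E
```

```text
t 1.85 tcp [0.5521 0.3551 0.2389] psi -13.0 F [ 0.3186  0.5666 -0.7187] op 0.998 q [ 0.5196  0.248   1.0571  0.0005  1.8373 -0.8242]
shift mm [ 0.7 97.1 -0.2] roll -0.0 psi -12.92
```

View pics/w1.png

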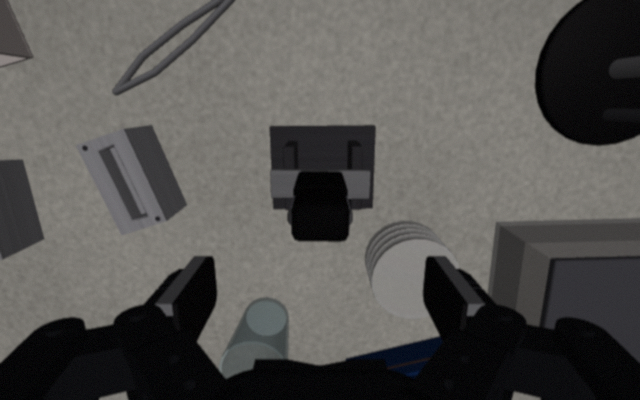

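```bash
python3 - <<'E'
from go import *
from fit import W,rect
s=ctrl.sense()
im=cv2.imread('pics/w1.png'); 
for p,c in (((.552,.3555,np.radians(-12.9)),(0,0,255)),):
  for l in (rect(.026,.036,.173),rect(.026,.09,.066),rect(.09,.11,.008)):
    q=proj('wrist',W(p,l)); print(q.round(1).tolist()); cv2.polylines(im,[(q+.5).astype(int)],True,c,1)
cv2.imwrite('pics/w1o.png',cv2.resize(im[100:260,240:400],None,fx=3.5,fy=3.5,interpolation=3))
E
```

```text
[[351.3, 240.5], [293.2, 240.4], [292.3, 200.0], [352.4, 200.0]]
[[370.8, 195.6], [272.2, 195.5], [271.2, 167.4], [372.0, 167.5]]
[[371.3, 210.0], [271.1, 210.0], [267.9, 126.4], [374.9, 126.5]]
```

View pics/w1o.png

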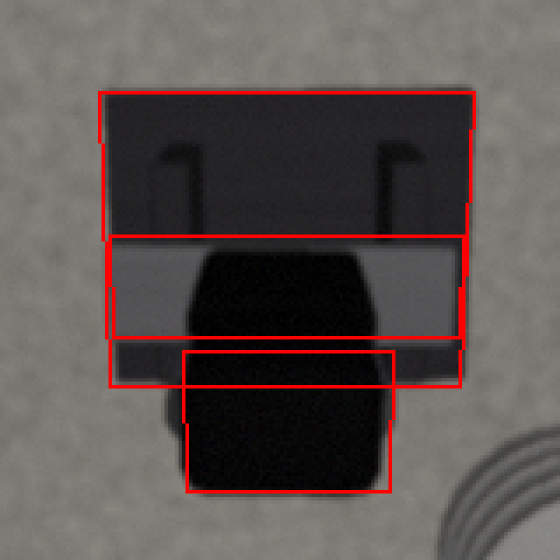

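Emit:
drive_tool([
  [[1,0.0005,0.03,0,0],[1,0.0005,0.06,0,0],[1,0.0005,0.08,0,0],[1,0.0005,0.092,0,0],[1,0.0005,0.096,0,0],[1,0.0005,0.096,0,0],[0,0.0005,0.096,0,0],[0,0.0005,0.096,0,0],[0,0.0005,0.096,0,0],[0,0.0005,0.096,0,0],[0,0.0005,0.096,0,0],[0,0.0005,0.096,0,0],[0,0.0005,0.096,0,0],[0,0.0005,0.096,0,0]],
], newtons=50)

```text
t: 3.3
tcp_pos: [0.5527, 0.3554, 0.1443]
eef_rot: [[0.975, 0.001, 0.224], [-0.224, 0.001, 0.975], [0.001, -1.0, 0.001]]
force: [-0.7, -0.2, 4.5]
opening: 0.414
```

```bash
python3 - <<'E'
from go import *
st(); snap('scene','s2.png'); im=cv2.imread('pics/s2.png'); cv2.imwrite('pics/s2z.png',cv2.resize(im[170:320,320:480],None,fx=4,fy=4,interpolation=2))
E
```

```text
t 3.3 tcp [0.5527 0.3554 0.1443] psi -12.94 F [-0.7277 -0.2057  4.5212] op 0.414 q [ 0.5198  0.245   1.2276 -0.0001  1.6675 -0.8253]
```

View pics/s2z.png

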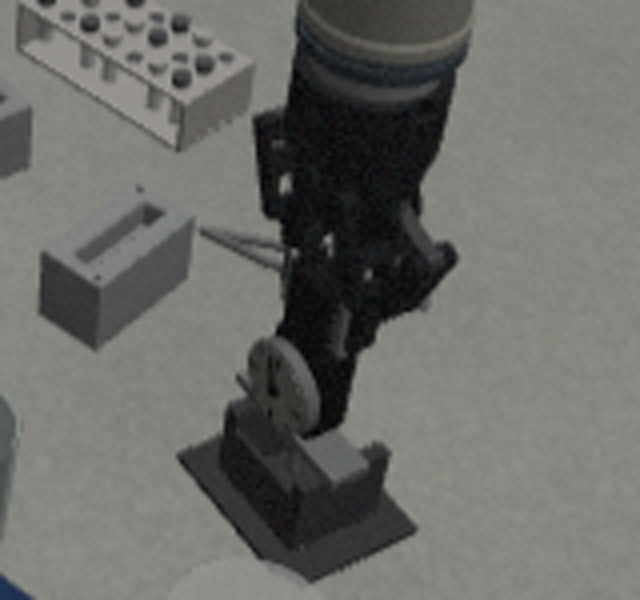

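Emit:
drive_tool([
  [[0,0,-0.005,0,0],[0,0,-0.015,0,0],[0,0,-0.03,0,0],[0,0,-0.045,0,0],[0,0,-0.06,0,0],[0,0,-0.07,0,0],[0,0,-0.075,0,0],[0,0,-0.075,0,0]],
])

```text
t: 4.15
tcp_pos: [0.5526, 0.3555, 0.2195]
eef_rot: [[0.975, 0.002, 0.224], [-0.224, 0.001, 0.975], [0.001, -1.0, 0.001]]
force: [0.1, 0.1, -3.5]
opening: 0.417
```

```bash
python3 - <<'E'
from go import *
st(); to(.5143,.1726,.22,30)
snap('scene','s3.png'); im=cv2.imread('pics/s3.png'); cv2.imwrite('pics/s3z.png',cv2.resize(im[150:320,320:480],None,fx=3.5,fy=3.5,interpolation=2))
E
```

```text
t 4.15 tcp [0.5526 0.3555 0.2195] psi -12.93 F [ 0.0659  0.1407 -3.4624] op 0.417 q [ 0.5199  0.2433  1.0967  0.      1.7998 -0.8253]
shift mm [   3.6   -0.7 -186.8] roll -42.9 psi -12.93
```

View pics/s3z.png

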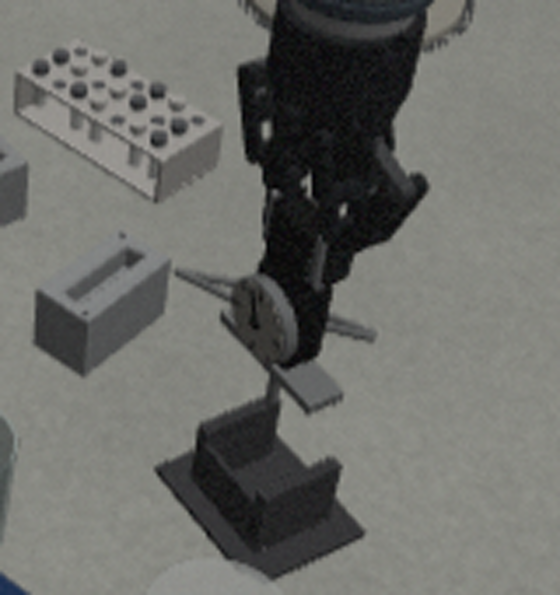

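Emit:
drive_tool([
  [[0,0,0,-0.01,-2],[0,0,0,-0.03,-6],[0,0.001,0,-0.055,-12],[0,0.001,0,-0.08,-18],[0,0.002,0,-0.105,-24],[0,0.003,0,-0.13,-30],[0,0.003,0,-0.152,-35],[0,0.0035,0,-0.17,-40],[0,0.0035,0,-0.181,-42.5],[0,0.0035,0,-0.187,-43],[0,0.0035,0,-0.187,-43],[0,0.0035,0,-0.187,-43]],
])

```text
t: 5.4
tcp_pos: [0.5138, 0.1726, 0.2179]
eef_rot: [[0.866, -0.001, -0.5], [0.5, 0.0, 0.866], [-0.0, -1.0, 0.0]]
force: [0.1, 0.2, -4.0]
opening: 0.413
```

```bash
python3 - <<'E'
from go import *
st(); to(.5143,.1726,.1423)
for c in ('scene','wrist'): snap(c,c+'4.png')
im=cv2.imread('pics/scene4.png'); cv2.imwrite('pics/s4z.png',cv2.resize(im[140:290,280:440],None,fx=4,fy=4,interpolation=2))
E
```

```text
t 5.4 tcp [0.5138 0.1726 0.2179] psi 30.03 F [ 0.0932  0.1779 -3.9581] op 0.413 q [ 0.2611 -0.0679  1.4287  0.0003  1.7813 -1.8337]
shift mm [ 0.4 75.6 -0.3] roll 0 psi 30.03
```

View pics/s4z.png

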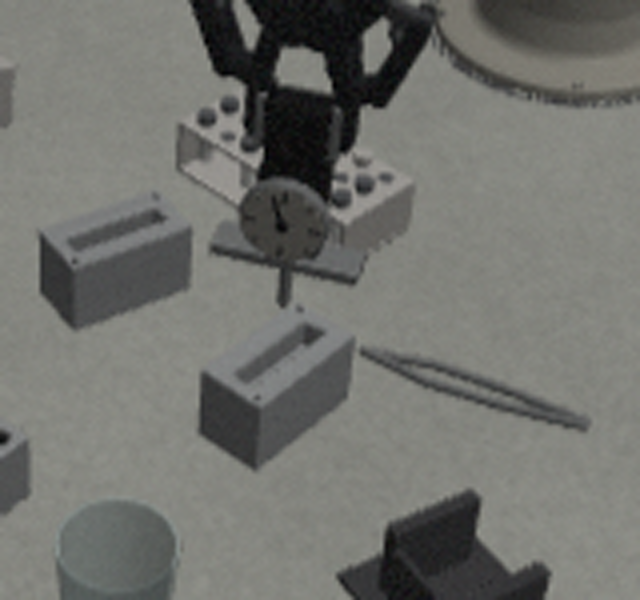

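View pics/wrist4.png

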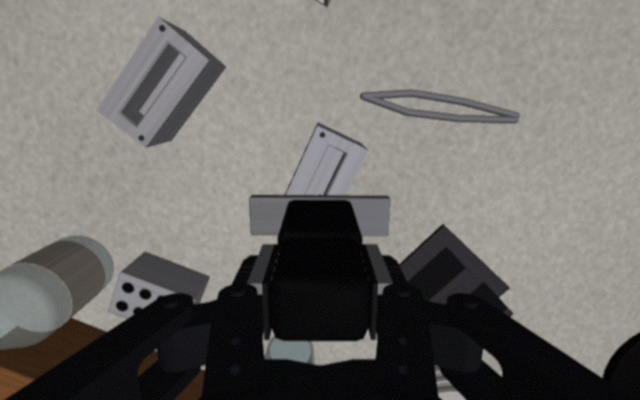

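```bash
python3 - <<'E'
from go import *
from fit import W,rect
s=ctrl.sense(); x,y,z=s['tcp_pos']; b=z-.0863; a=np.radians(30)
print('probe tip px', proj('scene',[[x,y,b-.038]]), 'base top', proj('scene',W((x,y,a),rect(.026,.09,b+.008))))
print('wrist base top', proj('wrist',W((x,y,a),rect(.026,.09,b+.008))))
print('scene px/m local', (proj('scene',[[x+.01,y,b-.038],[x,y+.01,b-.038]])-proj('scene',[[x,y,b-.038]])))
E
```

```text
probe tip px [[350.2633 214.7841]] base top [[368.8476 207.4975]
 [331.9465 199.3174]
 [335.0206 193.0028]
 [371.3259 200.9177]]
wrist base top [[390.3553 234.4438]
 [252.3643 234.154 ]
 [250.3029 195.6483]
 [392.7059 195.9502]]
scene px/m local [[-2.9026  1.7327]
 [ 2.9165  2.0462]]
```

Emit:
drive_tool([
  [[0,0,0.01,0,0],[0,0,0.025,0,0],[0,0,0.04,0,0],[0,0,0.05,0,0],[0,0,0.055,0,0],[0,0,0.055,0,0]],
])

```text
t: 6.1
tcp_pos: [0.5134, 0.1721, 0.1619]
eef_rot: [[0.865, -0.002, -0.501], [0.501, -0.001, 0.865], [-0.002, -1.0, 0.001]]
force: [-0.5, 0.0, -3.7]
opening: 0.413
```

Emit:
drive_tool([
  [[0,0,0.005,0,0],[0,0,0.01,0,0],[0,0,0.012,0,0],[0,0,0.012,0,0]],
])

```text
t: 6.5
tcp_pos: [0.5144, 0.1723, 0.1518]
eef_rot: [[0.865, 0.002, -0.501], [0.501, 0.0, 0.865], [0.002, -1.0, -0.001]]
force: [0.1, -0.3, 0.8]
opening: 0.415
```

Emit:
drive_tool([
  [[0,0,0.004,0,0],[0,0,0.007,0,0],[0,0,0.0085,0,0],[0,0,0.0085,0,0]],
])

```text
t: 6.9
tcp_pos: [0.5142, 0.1723, 0.1427]
eef_rot: [[0.865, 0.001, -0.501], [0.501, 0.0, 0.865], [0.001, -1.0, -0.0]]
force: [2.6, 1.0, 1.4]
opening: 0.42
```

Emit:
drive_tool([
  [[0,0,0.001,0,0],[0,0,0.002,0,0],[0,0,0.003,0,0],[0,0,0.003,0,0],[0,0,0.003,0,0]],
])

```text
t: 7.4
tcp_pos: [0.5143, 0.1724, 0.1413]
eef_rot: [[0.865, 0.002, -0.501], [0.501, 0.001, 0.865], [0.002, -1.0, -0.001]]
force: [1.0, 0.2, 6.6]
opening: 0.418
```

```bash
python3 - <<'E'
from go import *
st()
snap('scene','s5.png')
im=cv2.imread('pics/s5.png'); cv2.imwrite('pics/s5z.png',cv2.convertScaleAbs(cv2.resize(im[185:255,310:390],None,fx=8,fy=8,interpolation=2),alpha=1.4))
E
```

```text
t 7.4 tcp [0.5143 0.1724 0.1413] psi 30.07 F [1.0122 0.1556 6.6011] op 0.418 q [ 0.2606 -0.063   1.5593 -0.      1.6434 -1.835 ]
```

View pics/s5z.png

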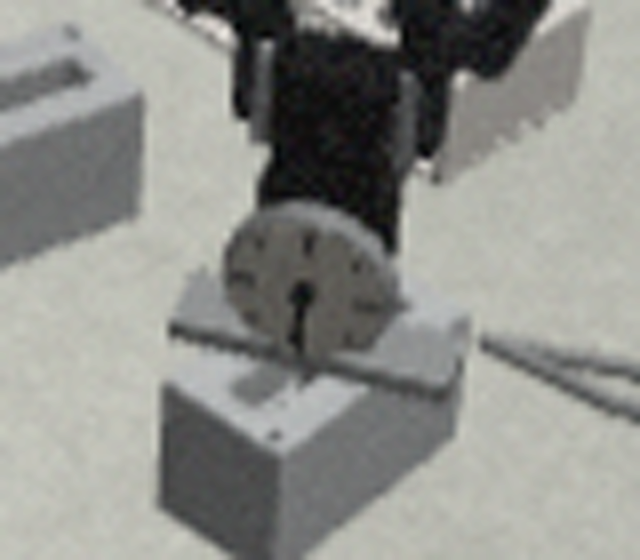

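Emit:
drive_tool([
  [[0,0,-0.005,0,0],[0,0,-0.015,0,0],[0,0,-0.03,0,0],[0,0,-0.05,0,0],[0,0,-0.068,0,0],[0,0,-0.078,0,0],[0,0,-0.08,0,0],[0,0,-0.08,0,0]],
])

```text
t: 8.25
tcp_pos: [0.5138, 0.1723, 0.2195]
eef_rot: [[0.865, -0.001, -0.501], [0.501, -0.0, 0.865], [-0.001, -1.0, 0.0]]
force: [0.4, -0.1, -3.2]
opening: 0.413
```

```bash
python3 - <<'E'
from go import *
st(); to(.5102,.0144,.219,32)
E
```

```text
t 8.25 tcp [0.5138 0.1723 0.2195] psi 30.07 F [ 0.3612 -0.075  -3.2163] op 0.413 q [ 0.2607 -0.0679  1.4259  0.0001  1.7844 -1.835 ]
shift mm [ -82.2    0.5 -134.8] roll -1.9 psi 30.07
```

Emit:
drive_tool([
  [[0,-0.005,0,-0.008,0],[0,-0.014,0,-0.023,-1],[0,-0.026,0,-0.043,-1],[0,-0.038,0,-0.063,-2],[0,-0.05,0,-0.083,-2],[0,-0.062,0,-0.102,-2],[0,-0.072,0,-0.118,-2],[0,-0.078,0,-0.128,-2],[0,-0.081,0,-0.133,-2],[0,-0.082,0,-0.135,-2],[0,-0.082,0,-0.135,-2],[0,-0.082,0,-0.135,-2]],
])

```text
t: 9.45
tcp_pos: [0.5106, 0.015, 0.2197]
eef_rot: [[0.847, -0.0, -0.532], [0.532, 0.0, 0.847], [0.0, -1.0, 0.0]]
force: [0.2, -0.1, -3.0]
opening: 0.416
```

```bash
python3 - <<'E'
from go import *
st(); to(.5102,.0144,.1423)
snap('scene','s6.png'); s=ctrl.sense(); x,y,z=s['tcp_pos'];print(proj('scene',[[x,y,z-.0863-.038]]))
im=cv2.imread('pics/s6.png'); cv2.imwrite('pics/s6z.png',cv2.convertScaleAbs(cv2.resize(im[150:240,260:360],None,fx=6,fy=6,interpolation=2),alpha=1.4))
E
```

```text
t 9.45 tcp [0.5106 0.015  0.2197] psi 32.12 F [ 0.2171 -0.0975 -2.9633] op 0.416 q [-0.0374 -0.1522  1.5037  0.0003  1.7902 -2.1688]
shift mm [-0.7 77.4 -0.3] roll 0 psi 32.12
[[308.8282 184.0432]]
```

View pics/s6z.png

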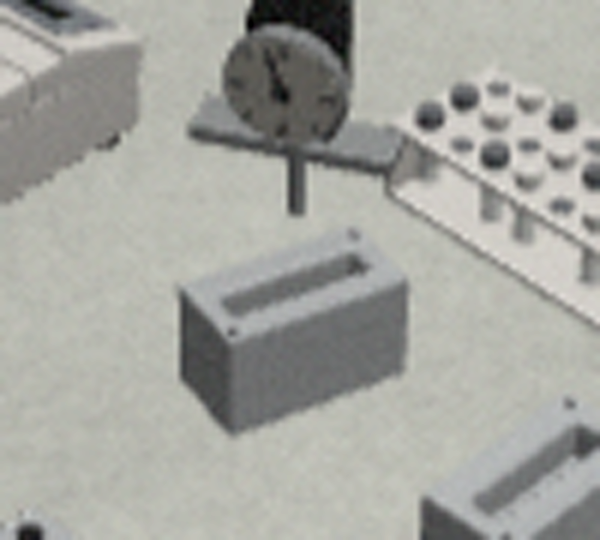

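Emit:
drive_tool([
  [[0,0,0.01,0,0],[0,0,0.025,0,0],[0,0,0.04,0,0],[0,0,0.055,0,0],[0,0,0.062,0,0],[0,0,0.065,0,0],[0,0,0.065,0,0]],
])

```text
t: 10.2
tcp_pos: [0.5104, 0.0143, 0.1544]
eef_rot: [[0.847, -0.001, -0.531], [0.531, 0.0, 0.847], [-0.001, -1.0, 0.0]]
force: [-0.2, -0.9, -1.7]
opening: 0.413
```

Emit:
drive_tool([
  [[0,0,0.004,0,0],[0,0,0.008,0,0],[0,0,0.011,0,0],[0,0,0.012,0,0],[0,0,0.012,0,0]],
])

```text
t: 10.7
tcp_pos: [0.511, 0.0143, 0.1433]
eef_rot: [[0.847, 0.001, -0.531], [0.531, -0.0, 0.847], [0.001, -1.0, -0.001]]
force: [0.3, -0.9, 0.2]
opening: 0.412
```

Emit:
drive_tool([
  [[0,0,0.001,0,0],[0,0,0.002,0,0],[0,0,0.003,0,0],[0,0,0.003,0,0],[0,0,0.003,0,0]],
])

```text
t: 11.2
tcp_pos: [0.511, 0.0143, 0.1413]
eef_rot: [[0.847, 0.002, -0.531], [0.531, -0.0, 0.847], [0.002, -1.0, -0.001]]
force: [0.1, 0.2, 5.8]
opening: 0.415
```

```bash
python3 - <<'E'
from go import *
st()
snap('scene','s7.png')
im=cv2.imread('pics/s7.png'); cv2.imwrite('pics/s7z.png',cv2.convertScaleAbs(cv2.resize(im[150:230,270:350],None,fx=7.5,fy=7.5,interpolation=2),alpha=1.4))
E
```

```text
t 11.2 tcp [0.511  0.0143 0.1413] psi 32.07 F [0.1413 0.1949 5.8013] op 0.415 q [-0.0385 -0.1483  1.6387 -0.      1.6492 -2.1691]
```

View pics/s7z.png

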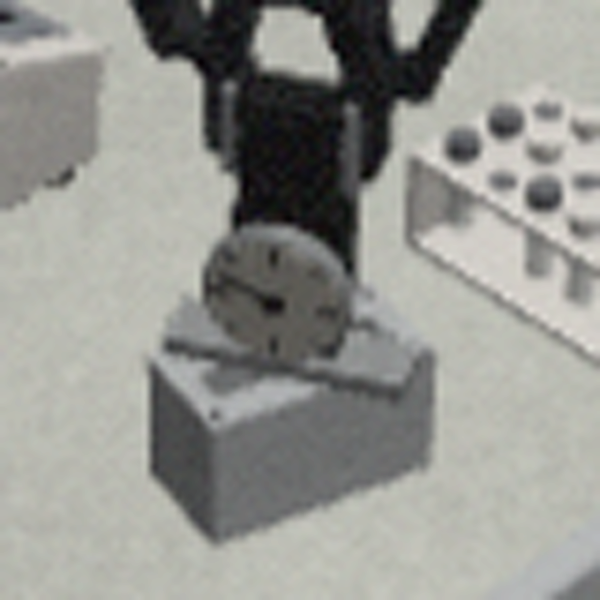

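Emit:
drive_tool([
  [[0,0,0.001,0,0],[0,0,0.001,0,0],[0,0,0.001,0,0],[0,0,0.001,0,0],[0,0,0.001,0,0],[0,0,0.001,0,0]],
])

```text
t: 11.85
tcp_pos: [0.5111, 0.0143, 0.1413]
eef_rot: [[0.847, 0.003, -0.531], [0.531, -0.0, 0.847], [0.002, -1.0, -0.002]]
force: [-2.4, -1.4, 10.9]
opening: 0.411
```

```bash
python3 - <<'E'
from go import *
st()
snap('scene','s8.png')
im=cv2.imread('pics/s8.png'); cv2.imwrite('pics/s8z.png',cv2.convertScaleAbs(cv2.resize(im[175:205,290:325],None,fx=16,fy=16,interpolation=2),alpha=1.6))
E
```

```text
t 11.85 tcp [0.5111 0.0143 0.1413] psi 32.08 F [-2.44   -1.3678 10.9365] op 0.411 q [-0.0385 -0.1488  1.6392  0.0001  1.6485 -2.1691]
```

View pics/s8z.png

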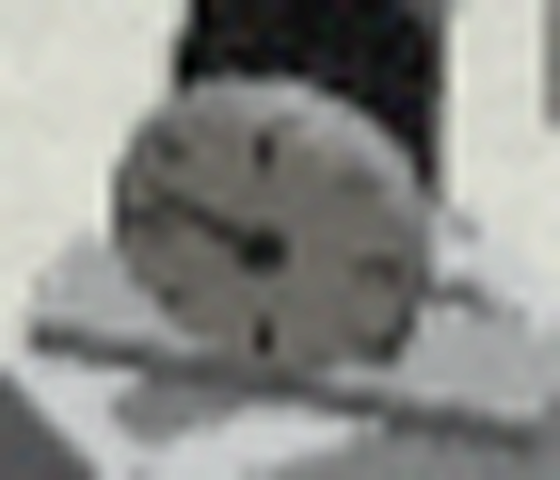

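Emit:
drive_tool([
  [[0,0,-0.005,0,0],[0,0,-0.015,0,0],[0,0,-0.03,0,0],[0,0,-0.05,0,0],[0,0,-0.068,0,0],[0,0,-0.078,0,0],[0,0,-0.082,0,0],[0,0,-0.082,0,0]],
])

```text
t: 12.7
tcp_pos: [0.5107, 0.0144, 0.221]
eef_rot: [[0.847, 0.0, -0.531], [0.531, 0.0, 0.847], [0.0, -1.0, -0.0]]
force: [0.6, -0.6, -3.1]
opening: 0.421
```

```bash
python3 - <<'E'
from go import *
st(); to(.5526,.3555,.22,-12.9)
E
```

```text
t 12.7 tcp [0.5107 0.0144 0.221 ] psi 32.07 F [ 0.5602 -0.6425 -3.0848] op 0.421 q [-0.0384 -0.1521  1.5014  0.      1.7922 -2.169 ]
shift mm [216.7   1.  266.8] roll 45.0 psi 32.07
```

Emit:
drive_tool([
  [[0,0.006,0,0.008,2],[0,0.018,0,0.022,6],[0,0.034,0,0.042,12],[0,0.052,0,0.064,18],[0,0.07,0,0.086,24],[0,0.088,0,0.108,30],[0,0.106,0,0.13,36],[0,0.124,0,0.152,41],[0,0.142,0,0.175,44],[0,0.16,0,0.197,45],[0,0.178,0,0.219,45],[0,0.194,0,0.239,45],[0,0.206,0,0.253,45],[0,0.213,0,0.262,45],[0,0.2165,0,0.2665,45],[0,0.2165,0,0.2665,45],[0,0.2165,0,0.2665,45]],
])

```text
t: 14.4
tcp_pos: [0.5526, 0.3544, 0.2207]
eef_rot: [[0.975, -0.0, 0.224], [-0.224, -0.001, 0.975], [-0.0, -1.0, -0.001]]
force: [-0.8, 0.4, -3.3]
opening: 0.414
```

```bash
python3 - <<'E'
from go import *
st(); to(.5527,.3555,.1443,-12.93)
snap('scene','s9.png');snap('wrist','w9.png'); s=ctrl.sense(); x,y,z=s['tcp_pos'];print(proj('scene',[[x,y,z-.0863-.038]]))
im=cv2.imread('pics/s9.png'); cv2.imwrite('pics/s9z.png',cv2.convertScaleAbs(cv2.resize(im[200:320,340:440],None,fx=5,fy=5,interpolation=2),alpha=1.4))
E
```

```text
t 14.4 tcp [0.5526 0.3544 0.2207] psi -12.96 F [-0.7847  0.3739 -3.2618] op 0.414 q [ 0.5186  0.244   1.094  -0.0004  1.8041 -0.826 ]
shift mm [-0.2 76.4  1.1] roll -0.0 psi -12.96
[[397.0426 262.8852]]
```

View pics/s9z.png

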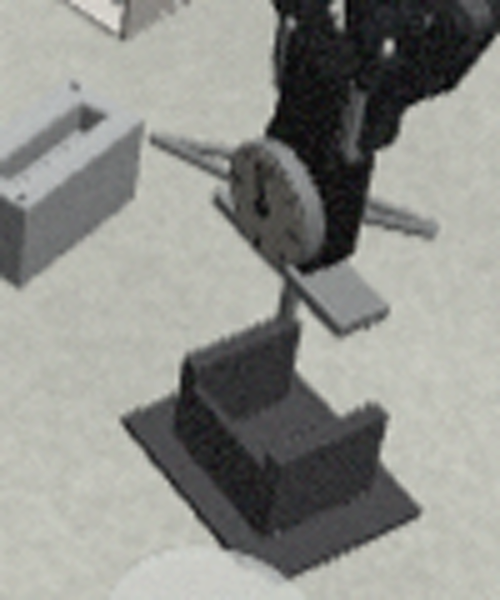

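View pics/w9.png

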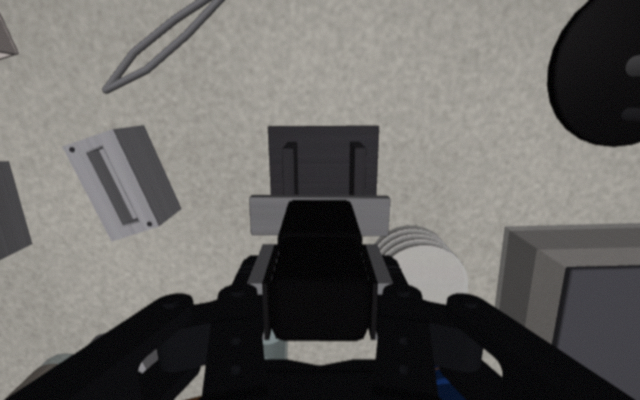

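Reading 32 mm confirmed on the right-hand block (B). Lowering the gauge onto its stand.

Emit:
drive_tool([
  [[0,0,0.01,0.0005,0],[0,0,0.025,0.001,0],[0,0,0.04,0.001,0],[0,0,0.055,0.001,0],[0,0,0.066,0.001,0],[0,0,0.072,0.001,0],[0,0,0.0755,0.001,0],[0,0,0.077,0.001,0],[0,0,0.077,0.001,0],[0,0,0.077,0.001,0]],
])

```text
t: 15.5
tcp_pos: [0.553, 0.3563, 0.1444]
eef_rot: [[0.975, 0.001, 0.224], [-0.224, 0.001, 0.975], [0.001, -1.0, 0.001]]
force: [-0.3, -0.4, -3.4]
opening: 0.417
```

```bash
python3 - <<'E'
from go import *
st(); 
snap('scene','s10.png')
im=cv2.imread('pics/s10.png'); cv2.imwrite('pics/s10z.png',cv2.convertScaleAbs(cv2.resize(im[220:320,340:440],None,fx=5,fy=5,interpolation=2),alpha=1.4))
E
```

```text
t 15.5 tcp [0.553  0.3563 0.1444] psi -12.93 F [-0.2653 -0.3849 -3.3614] op 0.417 q [ 0.5206  0.2475  1.2245  0.0001  1.6684 -0.8245]
```

View pics/s10z.png

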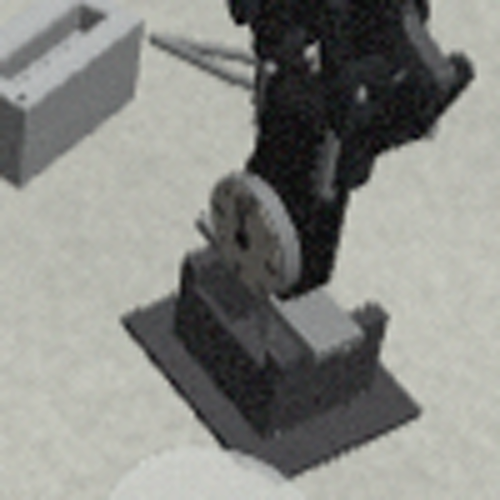

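Emit:
drive_tool([
  [[0,0,0.001,-0.0005,0],[0,0,0.002,-0.0005,0],[0,0,0.002,-0.0005,0],[0,0,0.002,-0.0005,0]],
])

```text
t: 15.95
tcp_pos: [0.553, 0.3562, 0.1443]
eef_rot: [[0.975, 0.003, 0.224], [-0.224, 0.002, 0.975], [0.002, -1.0, 0.003]]
force: [-1.6, -0.3, 5.6]
opening: 0.413
```

Seated (force now +5.6 N). Release and back off upward.

Emit:
drive_tool([
  [[0.5,0,-0.001,0,0],[0.6,0,-0.001,0,0],[0.8,0,-0.001,0,0],[1,0,-0.001,0,0],[1,0,-0.001,0,0],[1,0,-0.001,0,0],[1,0,-0.01,0,0],[1,0,-0.03,0,0],[1,0,-0.06,0,0],[1,0,-0.09,0,0],[1,0,-0.1,0,0],[1,0,-0.1,0,0]],
])

```text
t: 17.15
tcp_pos: [0.5533, 0.356, 0.2445]
eef_rot: [[0.975, 0.004, 0.224], [-0.224, 0.002, 0.975], [0.003, -1.0, 0.003]]
force: [-0.0, 0.0, -1.0]
opening: 0.997
```

```bash
python3 - <<'E'
from go import *
st(); 
snap('scene','s11.png');snap('top','t11.png')
im=cv2.imread('pics/s11.png'); cv2.imwrite('pics/s11z.png',cv2.convertScaleAbs(cv2.resize(im[180:320,280:440],None,fx=4.5,fy=4,interpolation=2),alpha=1.4))
im=cv2.imread('pics/t11.png')
x,y,w,h=420,90,115,175
c=cv2.convertScaleAbs(cv2.resize(im[y:y+h,x:x+w],None,fx=6,fy=6,interpolation=2),alpha=1.2)
c=c[250:850]
for i in range(0,w,10): cv2.putText(c,str(x+i),(i*6,10),0,.35,(0,0,255)); cv2.line(c,(i*6,0),(i*6,h*6),(0,90,90),1)
for v in range(140,232,10): k=(v-y)*6-250; cv2.putText(c,str(v),(0,k+10),0,.35,(0,0,255)); cv2.line(c,(0,k),(w*6,k),(0,90,90),1)
cv2.imwrite('pics/t11z.png',c)
E
```

```text
t 17.15 tcp [0.5533 0.356  0.2445] psi -12.93 F [-0.03    0.0036 -1.0151] op 0.997 q [ 0.52    0.2487  1.0462 -0.      1.842  -0.8251]
```

View pics/s11z.png

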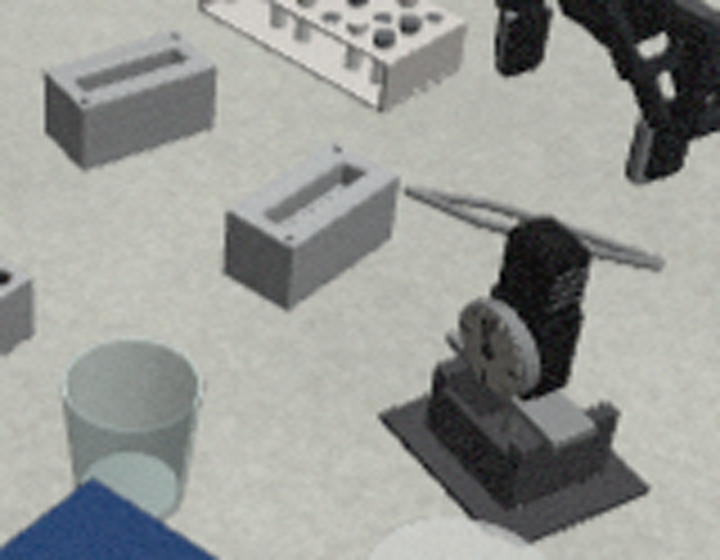

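View pics/t11z.png

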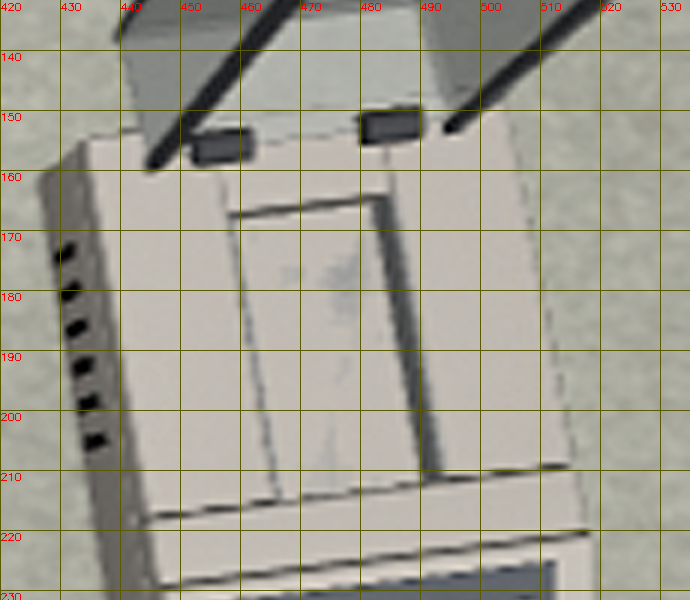

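View pics/t11.png

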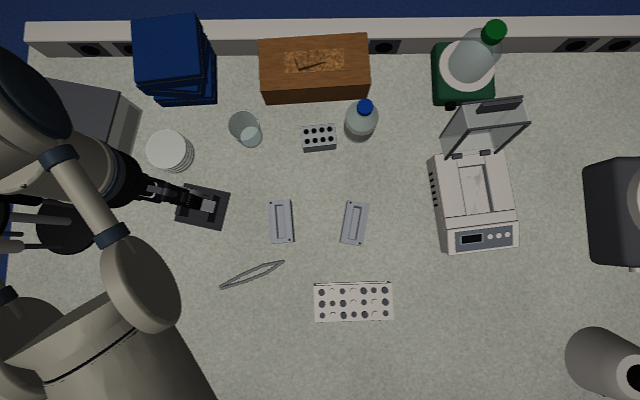

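```bash
python3 - <<'E'
from fit import *
import json
np.set_printoptions(precision=4,suppress=True)
C=cal('top'); 
uv=np.array([(458.7,167.8),(484.8,164.2),(493.5,212),(466.2,215.3)])-.4
p,r=fit(C,rect(.102,.058,.075),uv,[.57,-.23,.1]); print(p,np.degrees(p[2]),r.ravel().round(2))
# deck corners: front line ends, right edge
P=json.load(open('P.json')); P['H']=list(p); json.dump(P,open('P.json','w'))
print(proj('',W(p,[[-.051,.075,.075],[-.051,-.075,.075],[.085,.075,.075],[.085,-.075,.075],[.068,.055,.075],[.068,-.055,.075]]),C))
im=cv2.imread('pics/s11.png'); b=cv2.resize(im,None,fx=5,fy=5,interpolation=2)
Cs=cal('scene')
for l in (rect(.102,.058,.075),rect(.102,.058,.058)+[0,0,0],np.array([[.085,.075,.075],[.085,-.075,.075],[-.051,-.075,.075],[-.051,.075,.075]])):
    q=(proj('',W(p,l),Cs)+.5)*5; cv2.polylines(b,[q.astype(int)],True,(0,0,255),1)
cv2.imwrite('pics/hs.png',b[580:1020,850:1450])
E
```

```text
[ 0.5773 -0.2381  0.1144] 6.554618871867677 [-0.69 -0.34  0.48  0.01  0.31  0.14 -0.11  0.17]
[[443.6983 217.7068]
 [515.374  209.1096]
 [433.4431 153.9624]
 [503.6024 145.6107]
 [444.0884 160.6629]
 [495.6749 154.5164]]
```

View pics/hs.png

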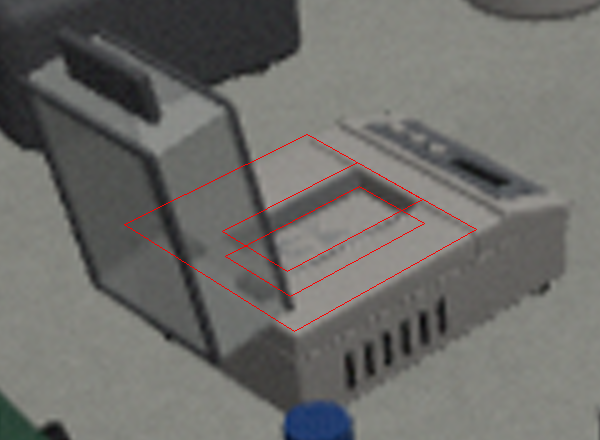

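```bash
python3 - <<'E'
from go import *
from fit import *
import json
P=json.load(open('P.json')); H=P['H']; C=cal('top')
def hood(th,a,y,h): # a along from hinge toward front when shut, h height above hinge plane
    return [.068-a*np.cos(th)+h*np.sin(th), y, .075+a*np.sin(th)+h*np.cos(th)]
for th in (1.4,1.5,1.6,1.7,1.75): print(th,proj('',W(H,[hood(th,.14,.055,0),hood(th,.14,-.055,0),hood(th,.155,0,.038)]),C).round(1).tolist(),'lip',W(H,hood(th,.155,0,.038)))
st(); B=P['B']; print(B,np.degrees(B[2])); to(B[0],B[1],.15,np.degrees(B[2]))
E
```

```text
1.4 [[472.3, 156.6], [535.2, 149.1], [506.2, 129.8]] lip [[ 0.6559 -0.2291  0.2342]]
1.5 [[471.4, 148.6], [534.2, 141.1], [504.0, 121.1]] lip [[ 0.6716 -0.2272  0.2323]]
1.6 [[470.1, 140.8], [532.8, 133.3], [501.3, 113.1]] lip [[ 0.6871 -0.2255  0.2288]]
1.7 [[468.5, 133.2], [530.9, 125.8], [498.4, 105.7]] lip [[ 0.7021 -0.2237  0.2238]]
1.75 [[467.6, 129.6], [529.8, 122.2], [496.8, 102.3]] lip [[ 0.7094 -0.2229  0.2207]]
t 17.25 tcp [0.5525 0.3555 0.2404] psi -12.93 F [ 0.2419 -0.2172 -0.2763] op 1.0 q [ 0.52    0.2508  1.0511 -0.      1.8412 -0.8251]
[0.5101928793629161, 0.01437578492210859, -0.18184186976350047] -10.418771676216155
shift mm [  35.2   90.7 -341.9] roll -2.5 psi -12.93
```

Emit:
drive_tool([
  [[1,0.005,0,-0.03,-1],[1,0.01,0,-0.075,-2.5],[1,0.015,0,-0.125,-2.5],[1,0.02,0,-0.175,-2.5],[1,0.025,0.01,-0.225,-2.5],[1,0.03,0.04,-0.27,-2.5],[1,0.035,0.07,-0.31,-2.5],[1,0.035,0.09,-0.335,-2.5],[1,0.035,0.1,-0.342,-2.5],[1,0.035,0.1,-0.342,-2.5],[1,0.035,0.1,-0.342,-2.5]],
])

```text
t: 18.35
tcp_pos: [0.5104, 0.0153, 0.1418]
eef_rot: [[0.984, -0.0, 0.181], [-0.181, 0.001, 0.984], [-0.0, -1.0, 0.001]]
force: [0.2, 0.2, 0.6]
opening: 1.004
```

```bash
python3 - <<'E'
from go import *
from fit import *
import json
P=json.load(open('P.json')); B=P['B']
st(); to(B[0],B[1],.032,np.degrees(B[2])); im=snap('wrist','w12.png'); im=cv2.imread('pics/w12.png')
for l in (rect(.092,.048,.055),rect(.07,.016,.055)):
    q=proj('wrist',W(B,l)); cv2.polylines(im,[(q+.5).astype(int)],True,(0,0,255),1)
cv2.imwrite('pics/w12o.png',im)
Ct,Cs=cal('top'),cal('scene')
Pm=lambda C:np.array([[C[0],0,C[1]],[0,C[0],C[2]],[0,0,1]])@C[3][:3]
X=cv2.triangulatePoints(Pm(Ct),Pm(Cs),np.array([[493.,30]]).T,np.array([[133.,161]]).T); print('cap',(X[:3]/X[3]).ravel())
E
```

```text
t 18.35 tcp [0.5104 0.0153 0.1418] psi -10.4 F [0.2165 0.1757 0.6377] op 1.004 q [-0.037  -0.1481  1.6376  0.0006  1.6524 -1.4262]
shift mm [  0.1 109.8  -1. ] roll 0.0 psi -10.4
cap [ 0.8597 -0.2374  0.1902]
```

View pics/w12o.png

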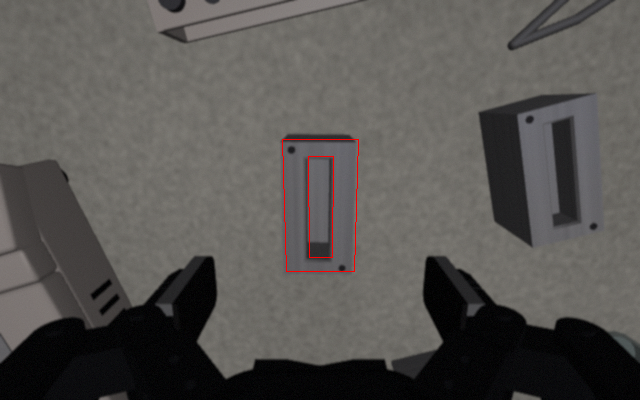

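Emit:
drive_tool([
  [[1,0,0.03,0,0],[1,0,0.06,0,0],[1,0,0.085,0,0],[1,0,0.1,0,0],[1,0,0.107,0,0],[1,0,0.109,0,0],[1,0,0.109,0,0],[0,0,0.109,0,0],[0,0,0.109,0,0],[0,0,0.109,0,0],[0,0,0.109,0,0],[0,0,0.109,0,0],[0,0,0.109,0,0]],
], newtons=70)

```text
t: 19.7
tcp_pos: [0.511, 0.0143, 0.034]
eef_rot: [[0.983, 0.002, 0.181], [-0.181, -0.0, 0.983], [0.002, -1.0, 0.0]]
force: [0.0, -0.7, 6.7]
opening: 0.553
```

Emit:
drive_tool([
  [[0,0,-0.005,0,0],[0,0,-0.02,0,0],[0,0,-0.045,0,0],[0,0,-0.075,0,0],[0,0,-0.095,0,0],[0,0,-0.105,0,0],[0,0,-0.105,0,0]],
])

```text
t: 20.4
tcp_pos: [0.5108, 0.0145, 0.1394]
eef_rot: [[0.983, 0.002, 0.181], [-0.181, 0.0, 0.983], [0.002, -1.0, 0.0]]
force: [1.2, -1.0, -5.4]
opening: 0.551
```

```bash
python3 - <<'E'
from go import *
import json
P=json.load(open('P.json')); H=P['H']
st(); to(H[0],H[1],.14,np.degrees(H[2])); snap('wrist','w13.png'); snap('scene','s13.png')
im=cv2.imread('pics/s13.png'); cv2.imwrite('pics/s13z.png',cv2.convertScaleAbs(cv2.resize(im[100:250,160:360],None,fx=4,fy=4,interpolation=2),alpha=1.3))
E
```

```text
t 20.4 tcp [0.5108 0.0145 0.1394] psi -10.43 F [ 1.2118 -0.9733 -5.3995] op 0.551 q [-0.0382 -0.1487  1.6424  0.0001  1.6455 -1.4271]
shift mm [ 111.1   -0.5 -236.4] roll -17.0 psi -10.43
```

View pics/s13z.png

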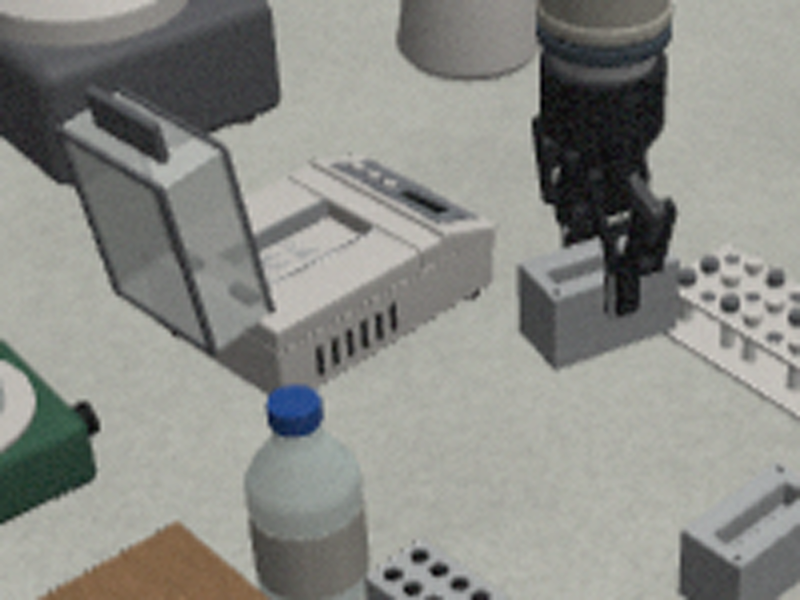

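View pics/w13.png

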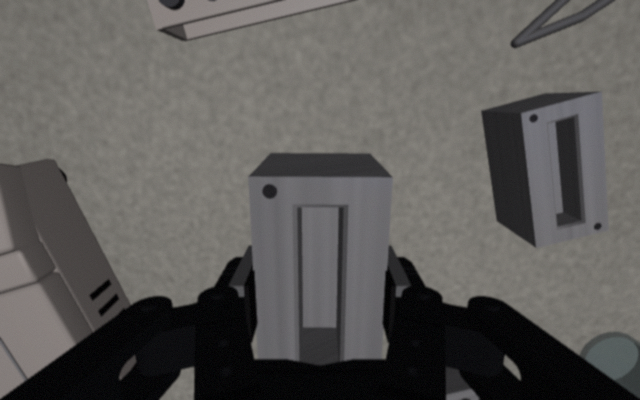

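Emit:
drive_tool([
  [[0,0.006,-0.008,-0.012,-2],[0,0.017,-0.02,-0.035,-5],[0,0.03,-0.02,-0.065,-9],[0,0.045,-0.02,-0.095,-13],[0,0.06,-0.02,-0.127,-16],[0,0.075,-0.02,-0.159,-17],[0,0.089,-0.02,-0.189,-17],[0,0.1,-0.02,-0.213,-17],[0,0.107,-0.02,-0.228,-17],[0,0.111,-0.02,-0.2365,-17],[0,0.111,-0.02,-0.2365,-17],[0,0.111,-0.02,-0.2365,-17]],
])

```text
t: 21.7
tcp_pos: [0.5765, -0.2371, 0.1574]
eef_rot: [[0.993, -0.001, -0.115], [0.115, 0.001, 0.993], [-0.001, -1.0, 0.001]]
force: [-0.2, 0.1, -5.6]
opening: 0.552
```

```bash
python3 - <<'E'
from go import *
from fit import *
import json
P=json.load(open('P.json')); H=P['H']
st(); to(H[0],H[1],.092,np.degrees(H[2]));
for n in ('wrist','scene','top'): snap(n,n+'14.png')
s=ctrl.sense(); im=cv2.imread('pics/wrist14.png')
for l in (rect(.102,.058,.075),np.array([[-.051,.075,.075],[-.051,-.075,.075]])):
    q=proj('wrist',W(H,l)); cv2.polylines(im,[(q+.5).astype(int)],True,(0,0,255),1)
cv2.imwrite('pics/w14o.png',im)
x,y,z=s['tcp_pos']; R=s['eef_rot']; a=np.arctan2(R[1,0],R[0,0])
for n,c in (('scene',(100,160,130,110)),('top',(420,90,115,175))):
    im=cv2.imread(f'pics/{n}14.png'); k=5 if n=='scene' else 3.4
    b=cv2.resize(im,None,fx=k,fy=k,interpolation=2)
    p=(x-.0008*np.cos(a),y,a)
    C=cal(n)
    for l in (rect(.092,.048,z-.034+.055),rect(.092,.048,z-.034)): q=(proj('',W(p,l),C)+.5)*k; cv2.polylines(b,[q.astype(int)],True,(0,0,255),1)
    for l in (rect(.102,.058,.075),): q=(proj('',W(H,l),C)+.5)*k; cv2.polylines(b,[q.astype(int)],True,(0,255,0),1)
    b=b[500:1020,850:1500] if n=='scene' else b[300:900,1380:1850]
    cv2.imwrite(f'pics/{n}14o.png',b)
E
```

```text
t 21.7 tcp [ 0.5765 -0.2371  0.1574] psi 6.61 F [-0.2413  0.1311 -5.5736] op 0.552 q [-0.4451  0.1538  1.3075  0.0007  1.6814 -2.1313]
shift mm [ 0.6 65.4 -1.1] roll 0.1 psi 6.61
```

View pics/w14o.png

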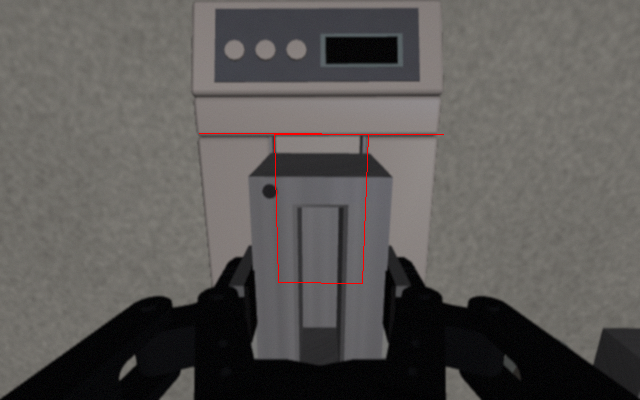

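View pics/scene14o.png

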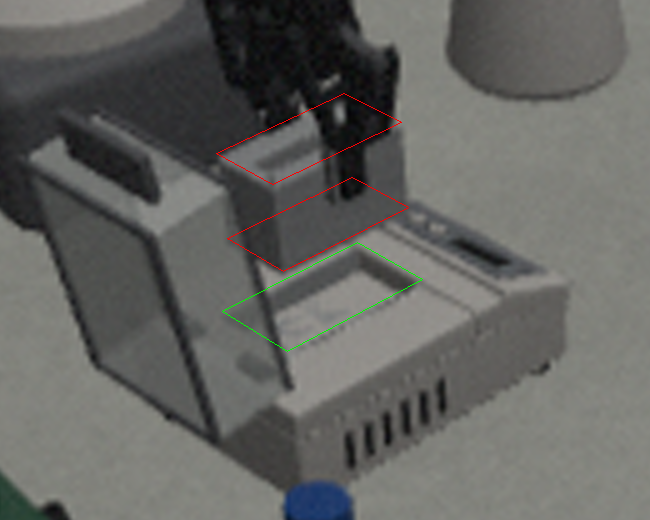

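View pics/top14o.png

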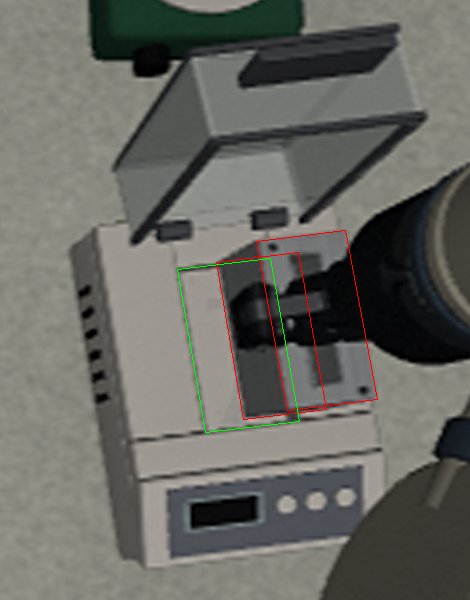

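Emit:
drive_tool([
  [[0,0.0005,0.01,-0.001,0],[0,0.0005,0.025,-0.001,0],[0,0.0005,0.038,-0.001,0],[0,0.0005,0.046,-0.001,0],[0,0.0005,0.05,-0.001,0],[0,0.0005,0.054,-0.001,0],[0,0.0005,0.058,-0.001,0],[0,0.0005,0.058,-0.001,0]],
])

```text
t: 22.65
tcp_pos: [0.5771, -0.2391, 0.0994]
eef_rot: [[0.993, -0.0, -0.114], [0.114, 0.0, 0.993], [-0.0, -1.0, 0.0]]
force: [-0.7, 0.2, -4.4]
opening: 0.551
```

Emit:
drive_tool([
  [[0,0,0.003,0,0],[0,0,0.005,0,0],[0,0,0.006,0,0],[0,0,0.007,0,0],[0,0,0.007,0,0],[0,0,0.007,0,0]],
])

```text
t: 23.25
tcp_pos: [0.5773, -0.2392, 0.0928]
eef_rot: [[0.993, 0.0, -0.114], [0.114, -0.0, 0.993], [0.0, -1.0, -0.0]]
force: [0.8, -0.6, -4.7]
opening: 0.541
```

Emit:
drive_tool([
  [[0,0,0.001,0,0],[0,0,0.002,0,0],[0,0,0.002,0,0],[0,0,0.002,0,0]],
])

```text
t: 23.65
tcp_pos: [0.5774, -0.2393, 0.092]
eef_rot: [[0.993, 0.001, -0.114], [0.114, -0.001, 0.993], [0.001, -1.0, -0.001]]
force: [-3.0, 1.6, 4.3]
opening: 0.549
```

```bash
python3 - <<'E'
from go import *
st()
for n in ('wrist','scene','top'): snap(n,n+'15.png')
a=cv2.imread('pics/scene15.png')[90:210,160:310]; cv2.imwrite('pics/s15z.png',cv2.convertScaleAbs(cv2.resize(a,None,fx=5,fy=5,interpolation=2),alpha=1.3))
E
```

```text
t 23.65 tcp [ 0.5774 -0.2393  0.092 ] psi 6.57 F [-2.96    1.6444  4.2842] op 0.549 q [-0.4473  0.177   1.398  -0.      1.5654 -2.1328]
```

View pics/s15z.png

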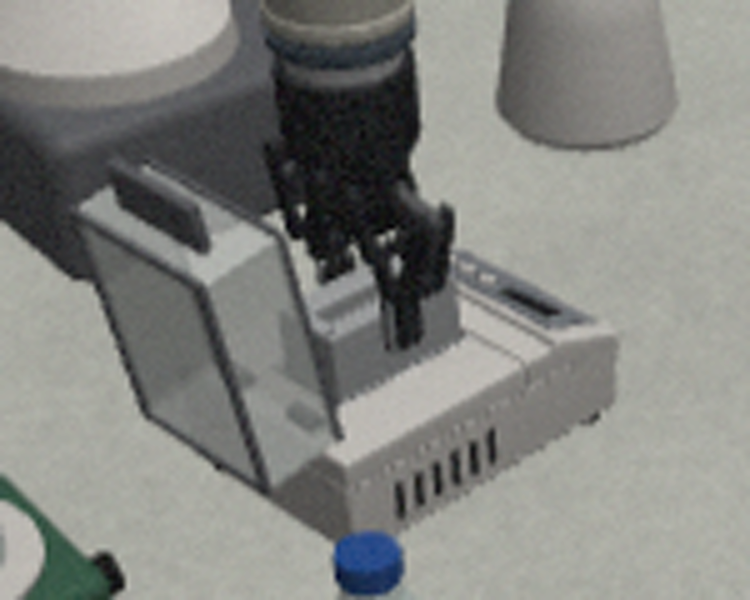

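View pics/wrist15.png

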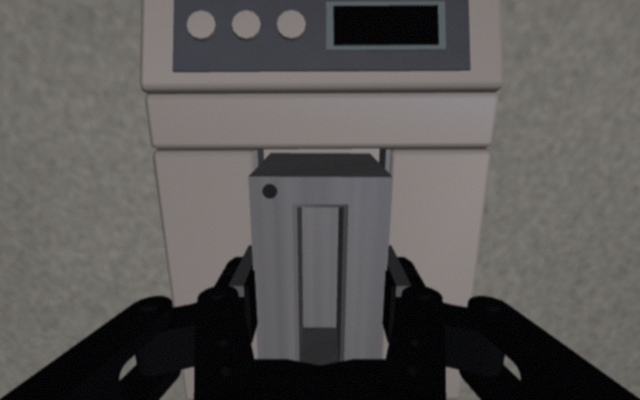

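Emit:
drive_tool([
  [[0.65,0,-0.001,0,0],[0.8,0,-0.001,0,0],[1,0,-0.001,0,0],[1,0,-0.001,0,0],[1,0,-0.001,0,0],[1,0,-0.01,0,0],[1,0,-0.03,0,0],[1,0,-0.06,0,0],[1,0,-0.1,0,0],[1,0,-0.14,0,0],[0.5,0,-0.18,0,0],[0,0,-0.21,0,0],[0,0,-0.22,0,0],[0,0,-0.22,0,0]],
])

```text
t: 25.2
tcp_pos: [0.5776, -0.2393, 0.3129]
eef_rot: [[0.993, 0.003, -0.114], [0.114, -0.002, 0.993], [0.003, -1.0, -0.002]]
force: [-0.2, -0.2, 0.2]
opening: 0.333
```

```bash
python3 - <<'E'
from go import *
from fit import *
import json
P=json.load(open('P.json')); H=P['H']
st()
for n in ('wrist','scene'): snap(n,n+'16.png')
Cs=cal('scene'); im=cv2.imread('pics/scene16.png'); b=cv2.resize(im,None,fx=5,fy=5,interpolation=2)
for l in (rect(.092,.048,.113),): q=(proj('',W(H,l),Cs)+.5)*5; cv2.polylines(b,[q.astype(int)],True,(0,0,255),1)
def hood(th,a,y,h): return [.068-a*np.cos(th)+h*np.sin(th), y, .075+a*np.sin(th)+h*np.cos(th)]
th=1.75
l=[hood(th,a,y,.038) for a,y in ((.14,.035),(.17,.035),(.17,-.035),(.14,-.035))]
print(W(H,l)); q=(proj('',W(H,l),Cs)+.5)*5; cv2.polylines(b,[q.astype(int)],True,(0,0,255),1)
cv2.imwrite('pics/s16z.png',b[440:1020,800:1450])
E
```

```text
t 25.2 tcp [ 0.5776 -0.2393  0.3129] psi 6.57 F [-0.2239 -0.1657  0.1998] op 0.333 q [-0.4472  0.1878  0.9937 -0.      1.9563 -2.1327]
[[ 0.7028 -0.1884  0.206 ]
 [ 0.7081 -0.1878  0.2355]
 [ 0.7161 -0.2574  0.2355]
 [ 0.7108 -0.258   0.206 ]]
```

View pics/s16z.png

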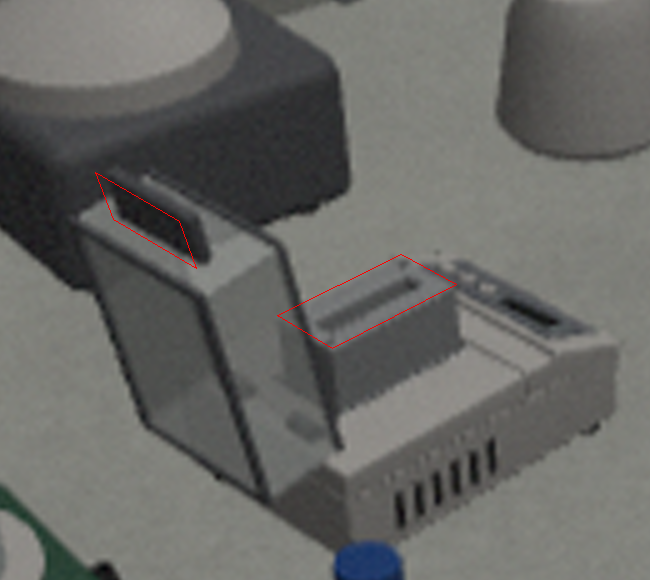

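View pics/wrist16.png

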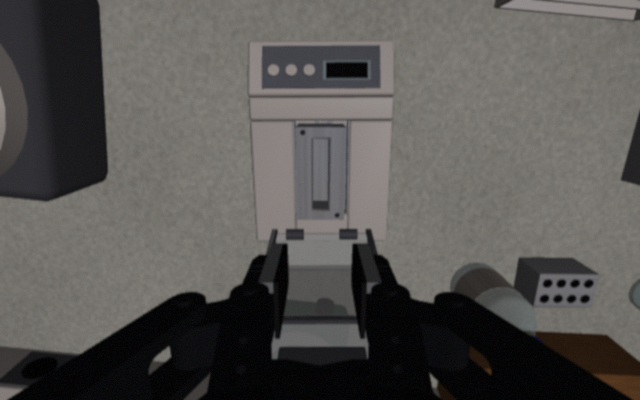

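```bash
python3 - <<'E'
from go import *
from fit import *
import json
P=json.load(open('P.json')); H=P['H']
def hood(th,a,y,h): return [.068-a*np.cos(th)+h*np.sin(th), y, .075+a*np.sin(th)+h*np.cos(th)]
outs=[]
for n,f,x,y,w,h in (('scene','scene16.png',165,115,70,80),('top','t11.png',430,85,110,80)):
    C=cal(n); im=cv2.imread('pics/'+f)
    for th in (1.6,1.65,1.7,1.75):
        k=5.5 if n=='scene' else 3.6
        b=cv2.convertScaleAbs(cv2.resize(im[y:y+h,x:x+w],None,fx=k,fy=k,interpolation=2),alpha=1.4)
        for l,c in (([hood(th,a,yy,.038) for a,yy in ((.14,.035),(.17,.035),(.17,-.035),(.14,-.035))],(0,0,255)),([hood(th,a,yy,0) for a,yy in ((0,.055),(.14,.055),(.14,-.055),(0,-.055))],(0,255,0)),([hood(th,a,yy,.054) for a,yy in ((0,.055),(.14,.055),(.14,-.055),(0,-.055))],(255,0,0))):
            q=(proj('',W(H,l),C)+.5-[x,y])*k; cv2.polylines(b,[q.astype(int)],True,c,1)
        outs.append((n,b))
for n in ('scene','top'):
    L=[b for m,b in outs if m==n]; g=np.vstack([np.hstack(L[:2]),np.hstack(L[2:])]); sc=min(800/g.shape[1],600/g.shape[0],1); cv2.imwrite(f'pics/hood_{n}.png',cv2.resize(g,None,fx=sc,fy=sc))
E
```

```text
(no output)
```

View pics/hood_scene.png

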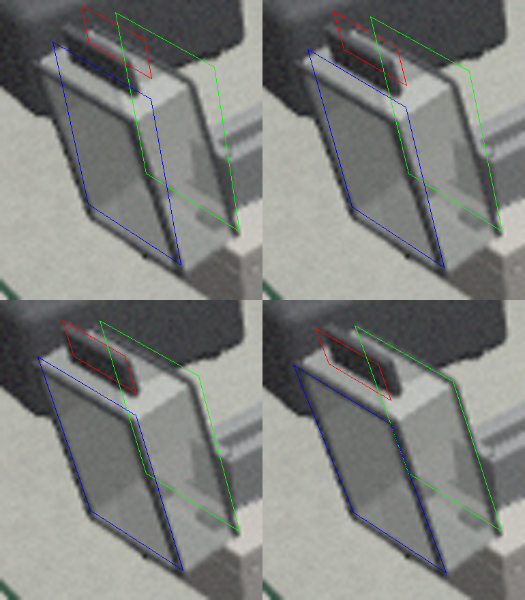

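View pics/hood_top.png

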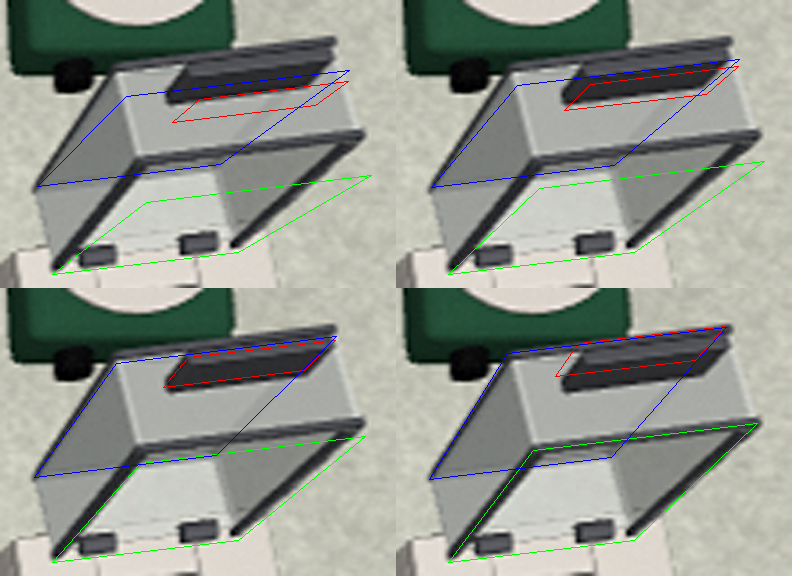

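```bash
cat > hp.py <<'E'
from go import *
from fit import *
import json
P=json.load(open('P.json')); H=P['H']
def tcp(th,a,h,y=.015):
    xc=.068-a*np.cos(th)+h*np.sin(th); zc=.075+a*np.sin(th)+h*np.cos(th)
    return W(H,[[xc+.011,y,zc+.008]])[0]
E
python3 - <<'E'
from hp import *
st(); p=tcp(1.75,.158,.050); print(p,np.hypot(*p[:2]))
to(p[0],p[1],.275,6.55); to(*p)
E
```

```text
t 25.3 tcp [ 0.5771 -0.2391  0.3088] psi 6.57 F [ 0.4227 -0.7456 -0.611 ] op 0.147 q [-0.4472  0.1897  0.999  -0.      1.9555 -2.1327]
[ 0.7309 -0.2053  0.2296] 0.759192260961319
shift mm [156.7  33.5  15.9] roll 0.0 psi 6.57
shift mm [156.8  78.9  15.8] roll 0 psi 6.57
```

Emit:
drive_tool([
  [[0,0.02,0.003,0.002,0],[0,0.05,0.008,0.005,0],[0,0.08,0.015,0.008,0],[0,0.11,0.022,0.011,0],[0,0.135,0.027,0.014,0],[0,0.15,0.03,0.016,0],[0,0.157,0.031,0.016,0],[0,0.157,0.031,0.016,0],[0,0.157,0.031,0.016,0]],
])

```text
t: 26.2
tcp_pos: [0.731, -0.2053, 0.2773]
eef_rot: [[0.993, -0.004, -0.114], [0.114, 0.001, 0.993], [-0.003, -1.0, 0.001]]
force: [-0.4, -0.2, 0.1]
opening: 0.001
```

```bash
python3 - <<'E'
from hp import *
st(); p=tcp(1.75,.158,.050); to(*p,6.55)
for n in ('top','scene'): snap(n,n+'17.png')
a=cv2.imread('pics/scene17.png')[70:200,150:300]; cv2.imwrite('pics/s17z.png',cv2.convertScaleAbs(cv2.resize(a,None,fx=5,fy=4.5,interpolation=2),alpha=1.3))
a=cv2.imread('pics/top17.png')[50:180,420:560]; cv2.imwrite('pics/t17z.png',cv2.convertScaleAbs(cv2.resize(a,None,fx=5,fy=4.5,interpolation=2),alpha=1.3))
E
```

```text
t 26.2 tcp [ 0.731  -0.2053  0.2773] psi 6.57 F [-0.4175 -0.1871  0.1093] op 0.001 q [-0.3185  0.606   0.5315 -0.0001  2.0078 -2.004 ]
shift mm [ 0.  47.7 -0.1] roll 0.0 psi 6.57
```

View pics/s17z.png

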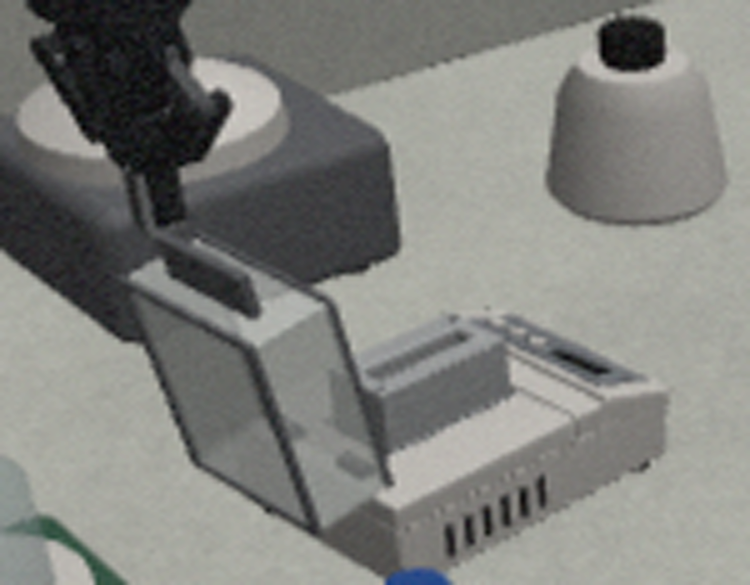

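View pics/t17z.png

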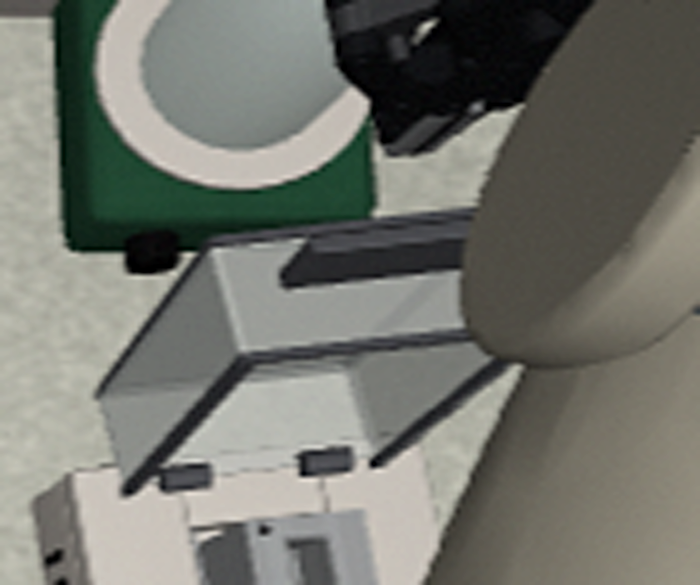

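Emit:
drive_tool([
  [[0,0,0.015,0,0],[0,0,0.03,0,0],[0,0,0.043,0,0],[0,0,0.05,0,0],[0,0,0.051,0,0],[0,0,0.051,0,0]],
])

```text
t: 26.9
tcp_pos: [0.7312, -0.2054, 0.2295]
eef_rot: [[0.993, 0.001, -0.114], [0.114, -0.0, 0.993], [0.001, -1.0, -0.0]]
force: [0.4, -0.3, 0.8]
opening: 0.0
```

```bash
python3 - <<'E'
from hp import *
st(); snap('scene','s18.png')
a=cv2.imread('pics/s18.png')[70:200,150:300]; cv2.imwrite('pics/s18z.png',cv2.convertScaleAbs(cv2.resize(a,None,fx=5,fy=4.5,interpolation=2),alpha=1.3))
s=ctrl.sense(); R=s['eef_rot']; p0=s['tcp_pos']
for th in np.arange(1.75,-.01,-.1):
    a=.158+.008*(1.75-th)/1.75
    d=R.T@(tcp(th,a,.037)-p0); print(round(th,2),(d*1000).round(0))
E
```

```text
t 26.9 tcp [ 0.7312 -0.2054  0.2295] psi 6.56 F [ 0.3571 -0.3274  0.7662] op 0.0 q [-0.3186  0.5629  0.6769 -0.      1.9012 -2.0039]
1.75 [-13.  -2.   0.]
1.65 [-28.  -8.   0.]
1.55 [-44. -13.   0.]
1.45 [-60. -16.   0.]
1.35 [-77. -17.   0.]
1.25 [-93. -17.   0.]
1.15 [-110.  -15.    0.]
1.05 [-126.  -11.    0.]
0.95 [-142.   -6.    0.]
0.85 [-157.    1.    0.]
0.75 [-172.    9.    0.]
0.65 [-185.   19.    0.]
0.55 [-198.   30.    0.]
0.45 [-209.   42.    0.]
0.35 [-220.   56.    0.]
0.25 [-228.   70.    0.]
0.15 [-236.   85.    0.]
0.05 [-242.  101.    0.]
```

View pics/s18z.png

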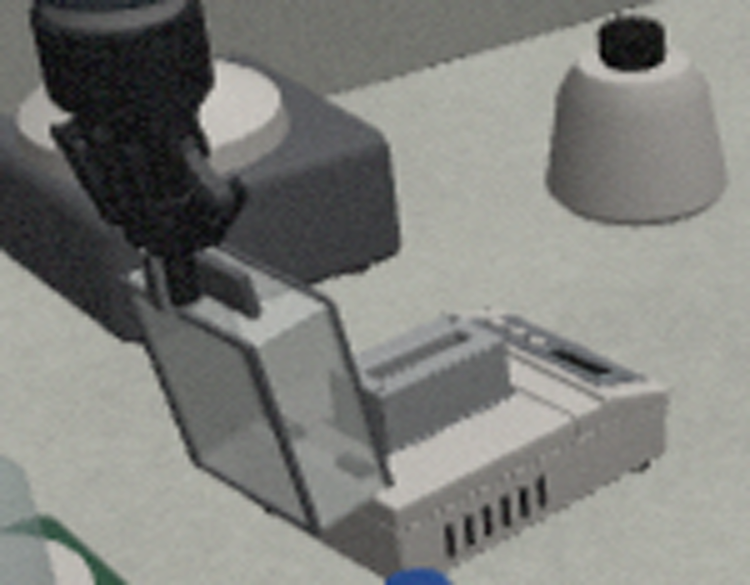

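Emit:
drive_tool([
  [[0,-0.006,0,0,0],[0,-0.013,-0.002,0,0],[0,-0.02,-0.005,0,0],[0,-0.028,-0.008,0,0],[0,-0.036,-0.011,0,0],[0,-0.044,-0.013,0,0],[0,-0.052,-0.015,0,0],[0,-0.06,-0.016,0,0],[0,-0.068,-0.017,0,0],[0,-0.077,-0.017,0,0],[0,-0.085,-0.017,0,0],[0,-0.093,-0.017,0,0],[0,-0.102,-0.016,0,0],[0,-0.11,-0.015,0,0],[0,-0.118,-0.013,0,0],[0,-0.126,-0.011,0,0],[0,-0.126,-0.011,0,0]],
])

```text
t: 28.65
tcp_pos: [0.605, -0.2199, 0.2397]
eef_rot: [[0.994, -0.001, -0.114], [0.114, 0.0, 0.994], [-0.001, -1.0, 0.0]]
force: [0.1, -0.6, 0.2]
opening: -0.004
```

```bash
python3 - <<'E'
from hp import *
st(); snap('scene','s19.png')
a=cv2.imread('pics/s19.png')[70:200,150:300]; cv2.imwrite('pics/s19z.png',cv2.convertScaleAbs(cv2.resize(a,None,fx=5,fy=4.5,interpolation=2),alpha=1.3))
s=ctrl.sense(); R=s['eef_rot']; p0=s['tcp_pos']
for th in np.arange(1.05,-.01,-.1):
    a=.158+.008*(1.75-th)/1.75
    d=R.T@(tcp(th,a,.037)-p0); print(round(th,2),(d*1000).round(0))
E
```

```text
t 28.65 tcp [ 0.605  -0.2199  0.2397] psi 6.53 F [ 0.1283 -0.5898  0.2428] op -0.004 q [-0.4013  0.2126  1.0963 -0.0004  1.8336 -2.0862]
1.05 [ 1. -1.  0.]
0.95 [-15.   4.   0.]
0.85 [-30.  11.   0.]
0.75 [-45.  19.   0.]
0.65 [-58.  29.   0.]
0.55 [-71.  40.   0.]
0.45 [-83.  52.   0.]
0.35 [-93.  66.   0.]
0.25 [-102.   80.    0.]
0.15 [-109.   96.    0.]
0.05 [-115.  112.    0.]
```

View pics/s19z.png

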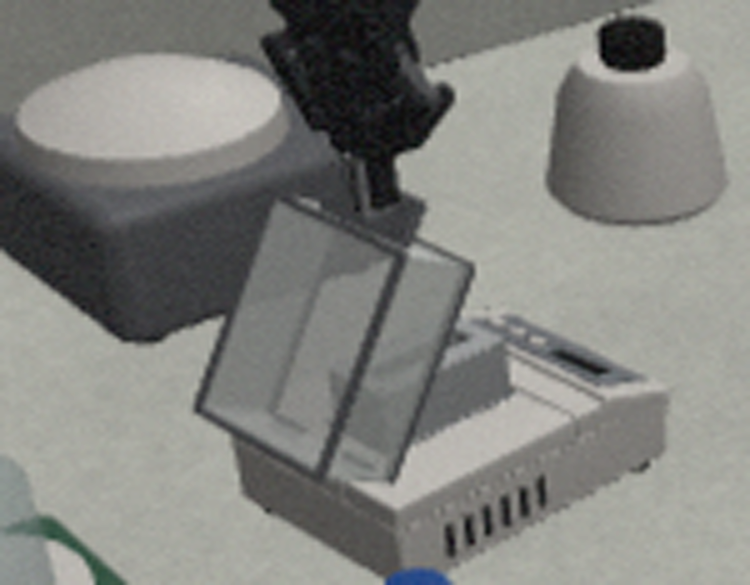

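Emit:
drive_tool([
  [[0,-0.007,0.001,0,0],[0,-0.015,0.004,0,0],[0,-0.023,0.0075,0,0],[0,-0.03,0.011,0,0],[0,-0.038,0.015,0,0],[0,-0.045,0.019,0,0],[0,-0.052,0.024,0,0],[0,-0.058,0.029,0,0],[0,-0.065,0.0345,0,0],[0,-0.071,0.04,0,0],[0,-0.077,0.046,0,0],[0,-0.083,0.052,0,0],[0,-0.088,0.059,0,0],[0,-0.093,0.066,0,0],[0,-0.098,0.073,0,0],[0,-0.102,0.08,0,0],[0,-0.106,0.088,0,0],[0,-0.109,0.096,0,0],[0,-0.109,0.096,0,0]],
])

```text
t: 30.6
tcp_pos: [0.4969, -0.232, 0.1419]
eef_rot: [[0.993, -0.003, -0.114], [0.114, 0.001, 0.993], [-0.002, -1.0, 0.001]]
force: [0.2, 0.4, -0.7]
opening: 0.001
```

```bash
python3 - <<'E'
from hp import *
st(); snap('scene','s20.png'); snap('wrist','w20.png')
a=cv2.imread('pics/s20.png')[70:200,150:300]; cv2.imwrite('pics/s20z.png',cv2.convertScaleAbs(cv2.resize(a,None,fx=5,fy=4.5,interpolation=2),alpha=1.3))
s=ctrl.sense(); R=s['eef_rot']; p0=s['tcp_pos']
for th in (.15,.1,.05,0):
    d=R.T@(tcp(th,.166,.037)-p0); print(round(th,2),(d*1000).round(0))
E
```

```text
t 30.6 tcp [ 0.4969 -0.232   0.1419] psi 6.55 F [ 0.2201  0.3759 -0.6859] op 0.001 q [-0.4987 -0.0428  1.5386 -0.0003  1.6486 -2.1839]
0.15 [-1. -1. -0.]
0.1 [-4.  7. -0.]
0.05 [-7. 15. -0.]
0 [-9. 23. -0.]
```

View pics/s20z.png

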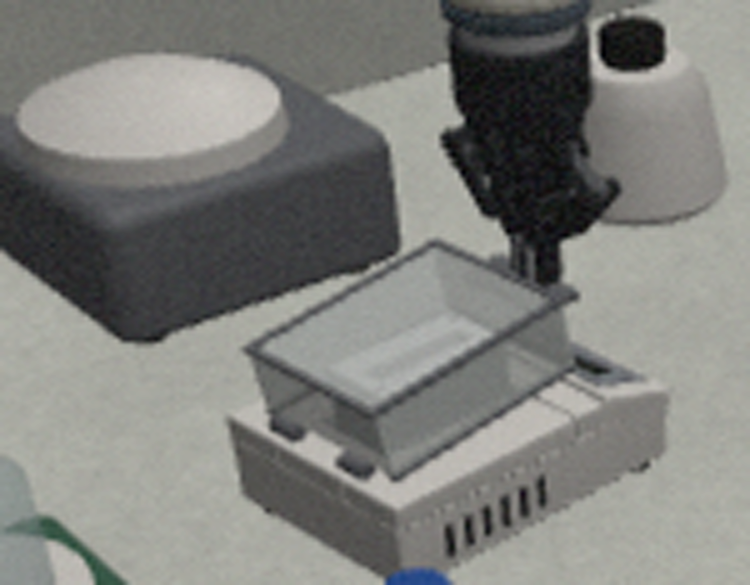

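View pics/w20.png

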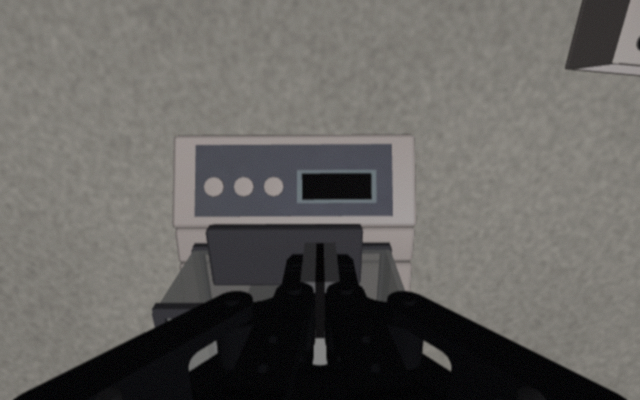

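Emit:
drive_tool([
  [[0,-0.003,0.004,0,0],[0,-0.005,0.008,0,0],[0,-0.006,0.012,0,0],[0,-0.007,0.016,0,0],[0,-0.008,0.02,0,0],[0,-0.008,0.022,0,0],[0,-0.008,0.022,0,0]],
])

```text
t: 31.4
tcp_pos: [0.4899, -0.233, 0.1214]
eef_rot: [[0.993, -0.0, -0.114], [0.114, 0.0, 0.993], [-0.0, -1.0, 0.0]]
force: [-0.6, -0.3, 0.6]
opening: -0.001
```

Emit:
drive_tool([
  [[0,0,0.001,0,0],[0,0,0.002,0,0],[0,0,0.003,0,0],[0,0,0.003,0,0]],
])

```text
t: 31.8
tcp_pos: [0.4901, -0.2331, 0.1209]
eef_rot: [[0.993, 0.001, -0.115], [0.115, -0.001, 0.993], [0.001, -1.0, -0.001]]
force: [-3.7, 1.9, 9.2]
opening: 0.004
```

```bash
python3 - <<'E'
from hp import *
st(); snap('scene','s21.png'); 
a=cv2.imread('pics/s21.png')[70:200,150:300]; cv2.imwrite('pics/s21z.png',cv2.convertScaleAbs(cv2.resize(a,None,fx=5,fy=4.5,interpolation=2),alpha=1.3))
E
```

```text
t 31.8 tcp [ 0.4901 -0.2331  0.1209] psi 6.58 F [-3.7412  1.9152  9.1995] op 0.004 q [-0.5066 -0.0554  1.5881  0.      1.6074 -2.1922]
```

View pics/s21z.png

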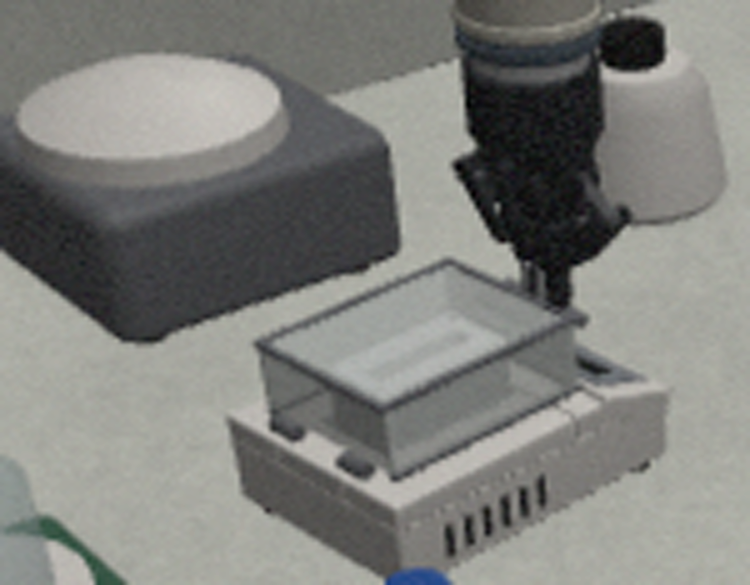

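Emit:
drive_tool([
  [[0,0,-0.005,0,0],[0,-0.002,-0.02,0,0],[0,-0.005,-0.05,0,0],[0,-0.01,-0.09,0,0],[0,-0.03,-0.12,0.02,0],[0,-0.05,-0.14,0.05,0],[0,-0.06,-0.15,0.08,0],[0,-0.06,-0.15,0.1,0],[0,-0.06,-0.15,0.1,0]],
])

```text
t: 32.75
tcp_pos: [0.4188, -0.1391, 0.271]
eef_rot: [[0.993, 0.004, -0.117], [0.117, -0.001, 0.993], [0.003, -1.0, -0.001]]
force: [-0.1, -0.4, 0.3]
opening: 0.0
```

```bash
python3 - <<'E'
from hp import *
st()
for n in ('scene','top'): snap(n,n+'22.png')
C=cal('scene'); im=cv2.imread('pics/scene22.png'); k=5; b=cv2.convertScaleAbs(cv2.resize(im,None,fx=k,fy=k,interpolation=2),alpha=1.3)
for l in ([[.068-a,y,.129] for a,y in ((0,.055),(.14,.055),(.14,-.055),(0,-.055))],):
    q=(proj('',W(H,l),C)+.5)*k; cv2.polylines(b,[q.astype(int)],True,(0,0,255),1)
cv2.imwrite('pics/s22z.png',b[460:980,800:1500])
E
```

```text
t 32.75 tcp [ 0.4188 -0.1391  0.271 ] psi 6.71 F [-0.07   -0.4085  0.2826] op 0.0 q [-0.3982 -0.3288  1.5614  0.0006  1.9053 -2.0858]
```

View pics/s22z.png

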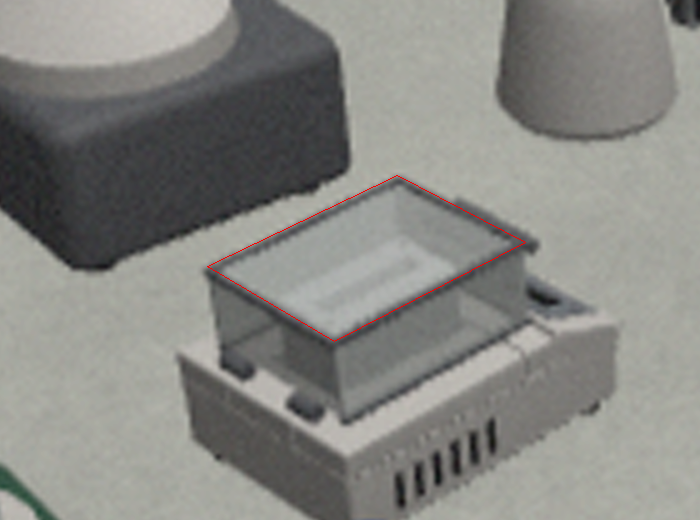

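View pics/scene22.png

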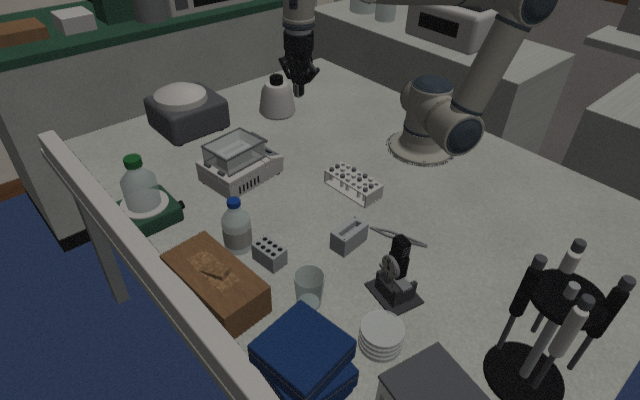

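View pics/top22.png

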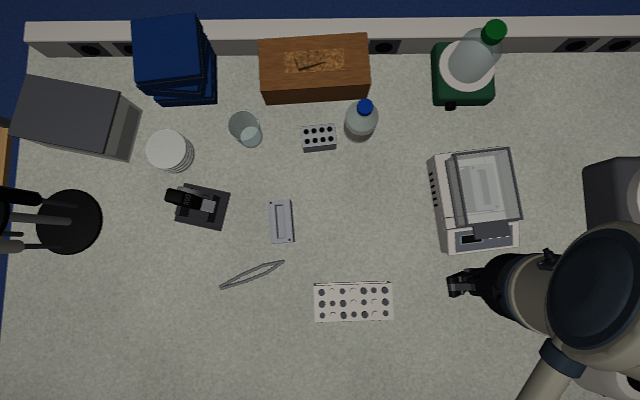

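```bash
python3 -c "
from cell import ctrl
print(ctrl.finish_job(), ctrl.sense()['t'])"
```

```text
the job is handed in; nothing more can be done
the job is handed in; nothing more can be done
```

The 32 mm block is in the heater well with the hood shut, the gauge is back upright on its stand, and the job is handed in at about 33 s of the 72 s allowed.

- **Gauge readings:** I pressed the gauge flat on each block and held it there. The block nearer the stand put the needle straight down, so 20 mm. The block nearer the heater put it just past the 30 mm tick, so 32 mm. When it took the weight, the arm was at the height expected for the base lying flat on the block.
- **Gauge return:** I set it down until the force reversed, then released it. The later scene and top pictures show it standing upright across both walls.
- **Block:** The 32 mm block is the only one I loaded. The arm stopped at the height expected for the well floor (58 mm), and the picture after release showed it level inside the rim.
- **Hood:** I pushed the lip until it stopped at the shut height with about 9 N. The outline calculated for a shut hood matches the last picture to within about a pixel.
- **Everything else:** The 20 mm block looks to be where it was in the first picture, and so do the bystanders. The arm ended clear of everything.

No final check failed. One earlier thing disagreed: with the hood open, the finger lip appeared about 3–4 mm away from where I calculated it. That did not affect the closing.

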